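# Load the fossil drying cabinet

## Robot

A 6-joint arm with a two-finger parallel gripper is mounted at the origin on the work surface. World frame = base frame: x ahead of the robot, y to its left, z up, the work surface at z = 0. Lengths are in m, angles in rad, forces in N, time in s.
With the tool pointing down it reaches from about 0.325 to 0.85 m from the base axis. Payload 4.4 kg.
Tool frame: the origin (TCP) lies on the front face of the gripper's body, between the roots of the fingers; the fingertips stand 97 mm ahead of it and the grasp point (between the pads) lies 78 mm ahead of it (ctrl.grip_depth is the z of the grasp point in the tool frame, in m); z points along the fingers, y is the line along which they close (so a half turn about z gives the same grasp; the last joint's range is limited). The gripper opens to 94 mm and grips with 3 to 60 N. Pads are 16 mm wide; open, the fingers measure 119 mm over their backs; the gripper's body (75 mm by 177 mm) begins 78 mm behind the grasp point.
Start: joints at [-1.482, 0.207, 1.542, -0, 1.393, -0.15], TCP at [0.136, -0.559, 0.303] pointing down, gripper open.
Joint ranges: [-2.73, 2.73], [-0.86, 2.22], [0.23, 2.46], [-1.11, 4.25], [0.08, 2.63], [-2.82, 2.82]. Speed limits (rad/s): [2.79, 2.79, 3.14, 3.14, 3.14, 3.14].

## Interface

Orientations are given as a unit quaternion [w, x, y, z].
In Python, from workcell import ctrl, imaging, order gives the robot as it stands.
- The arm moves only by the tool arm_command, never from a script. Its argument "rows" is text: rows parted by semicolons, each of 7 numbers parted by spaces: the turn, a rotation vector about the tool's x, y, z in degrees, then the shift along the tool's x, y, z in cm, then the closure in counts, from 0 (fully open) to 255 (shut). A call has exactly 5 rows; each row shifts and turns the commanded pose from where the row before left it, along the tool's axes as they then stand; what a row does not reach is not made up. A row lasts 1/12 s, in which the tool goes at most 41.7 mm and 7.16 degrees, less where a joint would pass 70% of its speed; a pose out of reach is approached as far as the arm can. A call with a gripper value outside its range is refused whole. The fingers move at their own pace and stop on an object; the grip force is fixed at half the most. Time passes only in rows, so rows that do not move let the fingers close, or fill a call up. It gives the time, the measured TCP pose, the force, the opening and the grip force at its end, in the units of the state.
- ctrl.state(): the state, without advancing time (a new reading comes with each control period).
- imaging.camera(name): name is "scene" or "top" or "wrist"; returns (picture, depth): 480x640x3 uint8, blue, green, red; 480x640 float32, m along the optical axis (not along the pixel's ray), 0 where there is no reading.
- imaging.calibration(name): a dict with "fx", "fy", "cx", "cy" (pixels), "distortion" ([k1, k2, p1, p2, k3] as OpenCV has them; the pictures are not rectified), "extrinsics" (4x4, takes a point from camera to world coordinates); the wrist camera has in their place "mount" (4x4, takes a point from camera to tool coordinates, whose origin is the TCP and whose axes are the flange's). Camera axes: x right, y down, z forward; pixel columns grow to the right and rows downward; lengths in m; the calibration is good to about 2 mm. A picture is of the moment at which its call begins: read the wrist's pose just before it. calibration takes no time and is no camera call.
- order.hand_in(): hands the job in; it is judged then, once.
The state is a dict: "t": time; "joint_pos": joint angles; "qvel": joint speeds; "joint_torque": joint torques, N m; "ee_pos": TCP position; "tcp_rot": TCP orientation; "contact_force": force on the tool from outside, world axes, zero at the start; "ft_torque": the same for the moment, N m; "opening": finger opening in m; "grip_force": force on a finger pad.
Only numpy, scipy, OpenCV 4.12 (cv2) and the standard library are available. Lean on these libraries where they do the work, as an engineer would, in place of code of your own. Each camera call takes 0.05 s, during which the arm holds its last target. There are 200 camera calls.

## Task

Put all the loose fossil bones from the bench to dry in the white drying cabinet. Swing open its active (left) door, then lift the flush bolt this uncovers and swing open the passive (right) door, both to about square; pull the tray all the way out, lay every bone flat on its floor, none upon another, and push the tray fully home. Close and bolt the passive door, shut the active door over it, and have the vent lever on the roof set to its 60 degree mark; leave the amber jar standing where it is.

Things in the scene. Friction and masses are not known exactly. Their poses are not given: they have to be found in the camera images.
- cabinet: white bench-top drying cabinet, fixed, 260 mm deep (x), 360 wide (y), roof 215 mm above the bench. Origin on the bench under its middle; x axis points from doors to back, y to its left as the robot sees it; carcass front at x = -130 mm. Two overlay doors (z 55 to 205 mm) hang before the front, over a steel sill (top 50 mm). Roof: vent lever, behind it a flue cowl 36 mm high at x 85, y -100 mm
- active_door (a joint): active (left) door, rad: 0 shut, grows as it swings towards the robot, stop at 1.75. Steel leaf 36 mm deep, hollow behind; a 58 mm lip, folded over at the top, covers the bolt while shut. Turns about an upright line at its left edge in the plane of the carcass front; about 1 N at the handle; stays where left. Opened before the bolt can be reached, shut last
- active_handle (a point): middle of the active door's upright round bar handle: 11 mm thick, 52 mm tall between two stand-offs, upper end 28 mm below the roof; this point is 163 mm above the bench, 35 mm off the door's outer face, 140 mm from the hinge line along the door. Can be pinched from above, one finger on each side along the door's face
- active_hinge (a point): point on the active door's hinge line at handle height; seen from above the door opens clockwise about it
- passive_door (a joint): passive (right) door, rad: 0 shut, grows as it swings towards the robot, stop at 1.75. Locked while its bolt is down; cannot shut with the bolt down or the active door shut. Built and moves like the other, hinged at its right edge in the plane of the carcass front. Its free edge is a 58 mm strip set back 27 mm behind the face, which carries the bolt
- passive_handle (a point): middle of the passive door's upright bar handle, like the other one; 105 mm from the hinge line along the door, 35 mm off the outer face
- passive_hinge (a point): point on the passive door's hinge line at handle height; seen from above the door opens counter-clockwise about it
- bolt (a joint): lift of the passive door's flush bolt, m: 0 fully down, its tip 14 mm deep in the sill (door locked); 0.025 fully lifted; from 0.015 the tip is clear. Slides straight up and down with about 3 N of friction and stays where it is left
- bolt_knob (a point): middle of the bolt's thumb piece: dark steel block 12 mm wide (along the door), 22 deep, 22 high, standing out from the set-back strip of the passive door, moving with the bolt; 160 mm above the bench when down. Pinch it from above, left and right: 34 mm free on its right side, open on its left once the active door is open, so open the fingers no more than 36 mm
- tray (a joint): how far the aluminium tray is drawn out towards the robot, m: 0 fully home, 0.17 fully out (stop); about 1.5 N of friction, stays where it is left
- tray_floor (a point): middle of the tray's floor (its upper side), 125 mm above the bench; moves with the tray, axes as the cabinet's. Inside the tray is 202 mm (x) by 308 mm (y); walls 24 mm high, 4 mm thick. Fully out, its front 168 mm are clear of the roof
- tray_pull_left (a point): grip point of the tray's left finger pull: upright aluminium block 14 mm wide (y), 28 deep (x), 40 high, on the outside of the tray's front wall; it stands out in front of the carcass; point 154 mm above the bench and, tray home, 19 mm before the carcass front; top 167 mm. With both doors open it can be pinched from above, left and right
- tray_pull_right (a point): grip point of the tray's right finger pull, same as the left one; either will do
- vent_lever (a joint): vent lever on the roof, rad; turns level over a pale plate with four dark radial marks at 0, 30, 60, 90 degrees. 0 = closed, pointing to the cabinet's front left (left-most mark as the robot sees it); grows counter-clockwise from above, to the front right. 60 degrees (1.047) is the third mark from the left, 15 degrees right of straight ahead. About 1 N; stays where left
- vent_knob (a point): upright black knob at the end of the vent lever, 18 mm in diameter, from 230 to 262 mm above the bench; point on its axis 248 mm above the bench, 90 mm from the pivot
- vent_pivot (a point): point on the vent lever's upright pivot axis at the height of the knob
- thigh_bone: brown fossil limb bone, 115 mm long, on the bench left of the cabinet (None if absent). Origin at its middle, 17 mm above what it lies on; x axis along its length. Grip at the middle across its y axis: round shaft 24 mm thick; knuckled ends 54 (with a ball head at the +x end reaching 37 mm to +y) mm wide, 34 mm high
- foot_bone: brown fossil limb bone, 105 mm long, on the bench left of the cabinet (None if absent). Origin at its middle, 14 mm above what it lies on; x axis along its length. Grip at the middle across its y axis: round shaft 20 mm thick; knuckled ends 46 mm wide, 28 mm high
- toe_bone: brown fossil limb bone, 85 mm long, on the bench left of the cabinet (None if absent). Origin at its middle, 19 mm above what it lies on; x axis along its length. Grip at the middle across its y axis: round shaft 30 mm thick; knuckled ends 56 mm wide, 38 mm high
- jar: amber glass jar with black lid, 68 mm in diameter, 100 mm high, origin under its middle; not part of the job, must stay standing in its place at the right
Things that resemble listed ones, but are neither listed nor needed, are in the scene too. Leave any red or turquoise look-alike of the toe_bone alone.

How it is judged:
On the way, in this order (a step that is already met when the one before it is completed fails the run):
1. the active door is swung open (75 degrees or more), the bolt still down (value of joint active_door above 1.3 rad and value of joint bolt below 0.008 m), for 0.2 s.
2. the passive door's bolt is lifted (value of joint bolt above 0.017 m and value of joint active_door above 1 rad), for 0.2 s.
3. the passive door is swung open (75 degrees or more) (value of joint passive_door above 1.3 rad), for 0.2 s.
4. the tray is drawn out (value of joint tray above 0.14 m), for 0.2 s.
5. every bone lies on the floor of the drawn tray (value of joint tray above 0.12 m and x of thigh_bone in the frame of tray_floor between -0.1 and 0.1 m and y of thigh_bone in the frame of tray_floor between -0.153 and 0.153 m and z of thigh_bone in the frame of tray_floor between 0.005 and 0.03 m and x of foot_bone in the frame of tray_floor between -0.1 and 0.1 m and y of foot_bone in the frame of tray_floor between -0.153 and 0.153 m and z of foot_bone in the frame of tray_floor between 0.005 and 0.03 m and x of toe_bone in the frame of tray_floor between -0.1 and 0.1 m and y of toe_bone in the frame of tray_floor between -0.153 and 0.153 m and z of toe_bone in the frame of tray_floor between 0.005 and 0.03 m), for 0.3 s.
6. the tray is pushed home (value of joint tray below 0.008 m), for 0.2 s.
7. the passive door is shut (value of joint passive_door below 0.05 rad), for 0.2 s.
8. its bolt is pushed down (value of joint bolt below 0.006 m and value of joint passive_door below 0.05 rad), for 0.2 s.
9. the active door is shut (value of joint active_door below 0.06 rad), for 0.2 s.
At the end, for the whole second after the job is handed in: every present bone lies on the tray floor inside its walls, its middle under 30 mm above the floor; tray home within 8 mm; passive door shut within 0.05 rad, bolt down within 6 mm; active door shut within 0.06 rad; vent lever at 60 degrees within 6 degrees (0.11 rad) (all of step 8 and x of thigh_bone in the frame of tray_floor between -0.1 and 0.1 m and y of thigh_bone in the frame of tray_floor between -0.153 and 0.153 m and z of thigh_bone in the frame of tray_floor between 0.005 and 0.03 m and x of foot_bone in the frame of tray_floor between -0.1 and 0.1 m and y of foot_bone in the frame of tray_floor between -0.153 and 0.153 m and z of foot_bone in the frame of tray_floor between 0.005 and 0.03 m and x of toe_bone in the frame of tray_floor between -0.1 and 0.1 m and y of toe_bone in the frame of tray_floor between -0.153 and 0.153 m and z of toe_bone in the frame of tray_floor between 0.005 and 0.03 m and value of joint tray below 0.008 m and value of joint active_door below 0.06 rad and value of joint vent_lever between 0.937 and 1.157 rad); the robot touches nothing.
It fails at once if the jar is knocked over or shifted more than 5 cm (angle between jar's own z axis and vertical above 0.4 rad or distance of jar from where it was at the start of the episode above 0.05 m).
Of thigh_bone, foot_bone, toe_bone only 1 to 3 are there at a start; the rules pass over those that are not, and their reading is None.
At some moment in a run one of thigh_bone, foot_bone, toe_bone may be knocked a few centimetres aside while the robot is not near it.
Once in a run the grip may slacken for a moment while it holds something.
It also fails if it takes over 210 s, if anything falls off the work surface, if the arm or the gripper's body presses on something with over 40 N, if the wrist force passes 120 N, or if a joint passes its speed limit or range.

## Working session

There is one attempt and no reset: what is moved stays moved. The work goes in short steps, Python scripts to look and compute and a tool call to move; the robot and the scene stay as the last step left them, time stands still between calls to the robot, and variables do not carry over. Pictures are saved under pics/ and viewed, at most 14 in all, crops included, and the job is handed in when it is done.

Besides the shell and the picture viewer there is one more tool, called after "Request:" by a JSON object that holds its "api" and its "payload", one argument or row to a line. arm_command: Moves the arm, as the interface text tells. Its arguments: {"type":"object","properties":{"rows":{"type":"string"}},"required":["rows"]}

```bash
mkdir -p pics; ls; cat > h.py <<'E'
import numpy as np, cv2
from scipy.spatial.transform import Rotation as R
from workcell import ctrl, imaging, order
def T(s=None):
    s=s or ctrl.state(); q=s['tcp_rot']; M=np.eye(4)
    M[:3,:3]=R.from_quat([q[1],q[2],q[3],q[0]]).as_matrix(); M[:3,3]=s['ee_pos']; return M
def cam(n):
    M=T(); im,d=imaging.camera(n); c=imaging.calibration(n)
    E=np.array(c['extrinsics']) if n!='wrist' else M@np.array(c['mount'])
    K=np.array([[c['fx'],0,c['cx']],[0,c['fy'],c['cy']],[0,0,1]]); return im,d,K,np.array(c['distortion']),E
def ray(uv,K,D,E):
    p=cv2.undistortPoints(np.array(uv,float).reshape(-1,1,2),K,D).reshape(-1,2)
    return E[:3,3],np.c_[p,np.ones(len(p))]@E[:3,:3].T
def onz(uv,z,K,D,E):
    o,r=ray(uv,K,D,E); return o+r*((z-o[2])/r[:,2])[:,None]
def cloud(d,K,D,E):
    v,u=np.mgrid[0:480,0:640]; o,r=ray(np.c_[u.ravel(),v.ravel()],K,D,E)
    P=o+r*d.ravel()[:,None]; P[d.ravel()==0]=np.nan; return P.reshape(480,640,3)
E
python3 - <<'E'
from h import *
for n in ('scene','top'):
    im,d,K,D,E=cam(n); cv2.imwrite(f'pics/{n}0.png',im); np.savez(f'{n}0',im=im,d=d,K=K,D=D,E=E)
    print(n,E.round(3),K[0,0],D.round(3),(d>0).mean())
s=ctrl.state();print(T(s).round(3),s['t'],ctrl.grip_depth, imaging.calibration('wrist')['mount'])
E
```

```text
pics
scene [[-0.519  0.595 -0.614  1.562]
 [ 0.855  0.346 -0.388  0.607]
 [-0.018 -0.726 -0.688  1.288]
 [ 0.     0.     0.     1.   ]] 573.4937026609405 [-0.01  0.    0.    0.    0.  ] 0.974169921875
top [[ 0.025 -0.986  0.164  0.376]
 [-1.    -0.022  0.021 -0.035]
 [-0.017 -0.164 -0.986  1.34 ]
 [ 0.     0.     0.     1.   ]] 468.97197778770436 [0.006 0.    0.    0.    0.   ] 0.9960416666666667
[[ 0.972  0.237 -0.     0.136]
 [ 0.237 -0.972  0.002 -0.558]
 [ 0.    -0.002 -1.     0.302]
 [ 0.     0.     0.     1.   ]] 0.1 0.0784 [[-8.32756901e-04 -9.66727529e-01 -2.55806939e-01  7.32668628e-02]
 [ 9.99998825e-01 -1.13423580e-03  1.03101602e-03 -8.79330572e-05]
 [-1.28685696e-03 -2.55805780e-01  9.66727338e-01 -8.18543767e-02]
 [ 0.00000000e+00  0.00000000e+00  0.00000000e+00  1.00000000e+00]]
```

```bash
ls pics
```

```text
scene0.png
top0.png
```

View pics/top0.png

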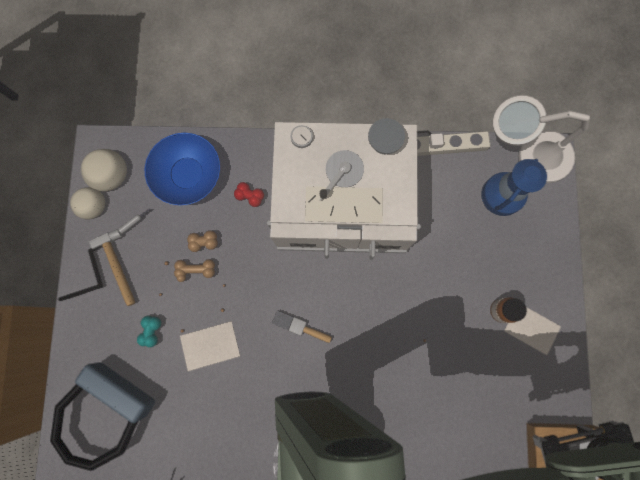

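View pics/scene0.png

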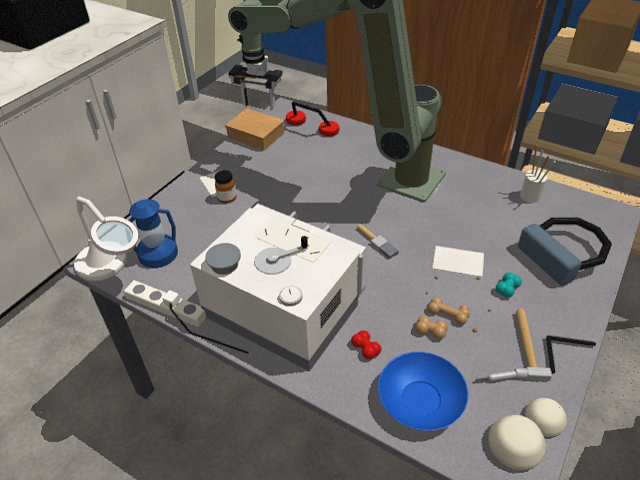

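```bash
cat > m0.py <<'E'
from h import *
f=np.load('top0.npz'); im,d,K,D,E=[f[k] for k in ('im','d','K','D','E')]
P=cloud(d,K,D,E)
print('bench z',np.nanmedian(P[280:300,240:270,2]),'roof',np.nanmedian(P[135:150,330:350,2]))
m=(abs(P[...,2]-.215)<.008)&(P[...,0]>.4)&(im.min(2)>110); m=m.astype(np.uint8)
n,l,st,c=cv2.connectedComponentsWithStats(m); k=1+st[1:,4].argmax(); print(st[k])
cs,_=cv2.findContours((l==k).astype(np.uint8),cv2.RETR_EXTERNAL,cv2.CHAIN_APPROX_NONE)
c=max(cs,key=cv2.contourArea).reshape(-1,2); w=onz(c,.215,K,D,E)[:,:2]
print('roof rect',cv2.minAreaRect(w.astype(np.float32)*1000)); print(cv2.boxPoints(cv2.minAreaRect(w.astype(np.float32)*1000)))
for uv,z in (((346,168),.248),((323,194),.262),((311,198),.217),((331,210),.217),((355,211),.217),((376,198),.217)): print(uv,onz([uv],z,K,D,E).round(3))
hsv=cv2.cvtColor(im,cv2.COLOR_BGR2HSV)
m=((hsv[...,0]>5)&(hsv[...,0]<20)&(hsv[...,1]>90)&(hsv[...,2]>80)).astype(np.uint8)
m[:225]=0;m[285:]=0;m[:,:170]=0;m[:,225:]=0
n,l,st,c=cv2.connectedComponentsWithStats(m)
for i in range(1,n):
    if st[i,4]>100:
        v,u=np.where(l==i); h=np.nanpercentile(P[v,u,2],[50,90,99])
        w=onz(np.c_[u,v],.018,K,D,E)[:,:2].astype(np.float32)*1000
        print(st[i],h.round(3),cv2.minAreaRect(w), w.mean(0))
# jar
print('jar',onz([(512,309)],.1,K,D,E))
b=im[215:300,160:235]; cv2.imwrite('pics/b.png',cv2.resize(b,None,fx=7,fy=7,interpolation=cv2.INTER_CUBIC))
E
python3 m0.py
```

```text
bench z -0.0007744565156112548 roof 0.21359383540187094
[  269   122   148   105 12720]
roof rect ((738.213134765625, -59.50355529785156), (359.5083312988281, 266.7606201171875), 89.59203338623047)
[[ 603.5563  -238.30347]
 [ 870.3102  -240.20288]
 [ 872.87     119.29636]
 [ 606.1161   121.19577]]
(346, 168) [[ 0.742 -0.065  0.248]]
(323, 194) [[ 0.672 -0.011  0.262]]
(311, 198) [[0.674 0.02  0.217]]
(331, 210) [[ 0.644 -0.03   0.217]]
(355, 211) [[ 0.643 -0.089  0.217]]
(376, 198) [[ 0.677 -0.14   0.217]]
[188 232  28  19 356] [0.034 0.039 0.042] ((592.79541015625, 339.919677734375), (48.296810150146484, 79.51789093017578), 8.511348724365234) [592.2502  340.35254]
[175 261  38  20 416] [0.029 0.034 0.037] ((508.8444519042969, 357.25665283203125), (54.50428771972656, 105.66988372802734), 3.672494649887085) [510.0409 359.8905]
jar [[ 0.41838526 -0.50581169  0.1       ]]
```

View pics/b.png

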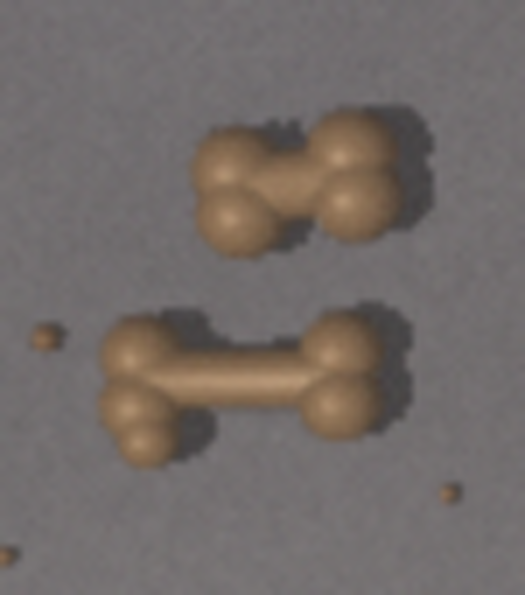

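Top view: the brown long bone with a ball head at (195,270) is the thigh_bone, and the short fat brown one at (202,241) is the toe_bone. The red (249,194) and turquoise (149,331) ones are look-alikes. The foot_bone appears to be absent. The cabinet centre is near (0.741, -0.06) m, with yaw near 0. I'm moving above the doors for a close look.

Request:
{"api": "arm_command", "payload": {
  "rows": "0 0 6.85 0 0 -4 0;0 0 6.85 0 0 -4 0;0 0 0 0 0 -4 0;0 0 0 2.43 -3.33 0 0;0 0 0 2.43 -3.33 0 0"
}}

```text
t: 0.52
ee_pos: [0.1843, -0.4935, 0.4259]
tcp_rot: [0.003, 1.0, -0.002, 0.001]
contact_force: [1.2, 0.2, -0.2]
opening: 0.0942
grip_force: 0.0
```

Request:
{"api": "arm_command", "payload": {
  "rows": "0 0 0 2.43 -3.33 0 0;0 0 0 2.43 -3.33 0 0;0 0 0 2.43 -3.33 0 0;0 0 0 2.43 -3.33 0 0;0 0 0 2.43 -3.33 0 0"
}}

```text
t: 0.93
ee_pos: [0.3067, -0.3237, 0.4222]
tcp_rot: [-0.0, 1.0, -0.001, -0.0]
contact_force: [0.9, 0.2, -0.3]
opening: 0.0939
grip_force: 0.0
```

Request:
{"api": "arm_command", "payload": {
  "rows": "0 0 0 2.43 -3.33 0 0;0 0 0 2.43 -3.33 0 0;0 0 0 2.43 -3.33 0 0;0 0 0 2.43 -3.33 0 0;0 0 0 2.43 -3.33 0 0"
}}

```text
t: 1.35
ee_pos: [0.4283, -0.1571, 0.4224]
tcp_rot: [-0.0, 1.0, -0.0, -0.0]
contact_force: [0.7, -0.8, 0.3]
opening: 0.0939
grip_force: 0.0
```

Request:
{"api": "arm_command", "payload": {
  "rows": "0 0 0 2.43 -3.33 0 0;0 0 0 2.43 -3.33 0 0;0 0 0 2.43 -3.33 0 0;0 0 0 0 0 0 0;0 0 0 0 0 0 0"
}}

```text
t: 1.77
ee_pos: [0.501, -0.0575, 0.4217]
tcp_rot: [-0.0, 1.0, 0.002, -0.001]
contact_force: [-0.3, 0.6, -0.3]
opening: 0.0939
grip_force: 0.0
```

```bash
python3 - <<'E'
from h import *
s=ctrl.state(); print(np.round(s['joint_pos'],3),s['t'],s['ee_pos'])
im,d,K,D,E=cam('wrist'); cv2.imwrite('pics/w0.png',im); np.savez('w0',im=im,d=d,K=K,D=D,E=E); print(K)
E
```

```text
[-0.286 -0.013  1.538 -0.     1.618  1.281] 1.7667 [ 0.50103409 -0.05748376  0.42173422]
[[371.10837939   0.         315.68376803]
 [  0.         371.10837939 241.92366055]
 [  0.           0.           1.        ]]
```

View pics/w0.png

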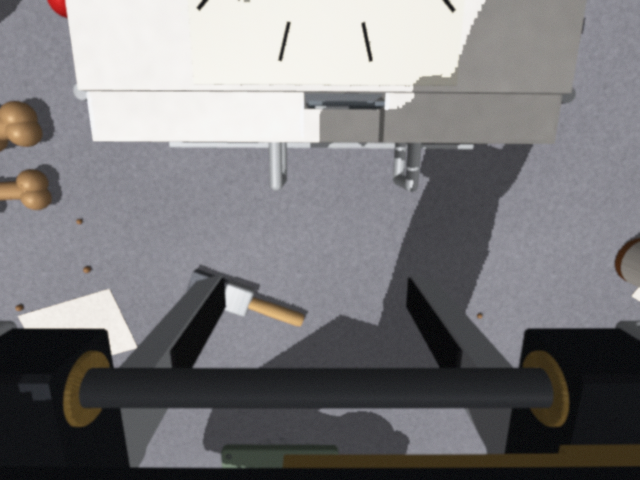

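```bash
python3 - <<'E'
from h import *
f=np.load('w0.npz'); im,d,K,D,E=[f[k] for k in ('im','d','K','D','E')]
P=cloud(d,K,D,E)
for uv in [(277,165),(277,182),(277,186),(405,150),(411,182),(411,165),(130,115),(240,120),(480,120),(300,70),(350,130),(345,102)]:
    print(uv,P[uv[1],uv[0]].round(3))
for n,uv,z in (('hL',(80,92),.205),('hR',(567,95),.205),('doorTL',(95,141),.205),('doorTR',(551,141),.205),('roofFL',(77,90),.215),('roofFR',(577,92),.215),('barL',(277,184),.187),('barR',(408,184),.187),('mark2',(286,41),.216),('mark3',(367,41),.216)):
    print(n,onz([uv],z,K,D,E).round(4))
m=(P[...,2]>.17)&(P[...,2]<.2)&(P[...,0]<.568)&(P[...,0]>.5)&(d>0)
n,l,st,c=cv2.connectedComponentsWithStats(m.astype(np.uint8))
for i in range(1,n):
    if st[i,4]>30: q=P[l==i]; print(st[i],q.min(0).round(3),q.max(0).round(3),np.median(q,0).round(3))
E
```

```text
(277, 165) [ 0.557 -0.026  0.191]
(277, 182) [ 0.543 -0.025  0.191]
(277, 186) [ 0.54  -0.025  0.191]
(405, 150) [ 0.568 -0.143  0.139]
(411, 182) [ 0.543 -0.137  0.192]
(411, 165) [ 0.557 -0.137  0.19 ]
(130, 115) [0.595 0.084 0.205]
(240, 120) [0.591 0.    0.206]
(480, 120) [ 0.592 -0.183  0.206]
(300, 70) [ 0.625 -0.046  0.217]
(350, 130) [ 0.584 -0.084  0.204]
(345, 102) [ 0.605 -0.08   0.205]
hL [[0.6115 0.1204 0.205 ]]
hR [[ 0.6107 -0.2479  0.205 ]]
doorTL [[0.5757 0.1142 0.205 ]]
doorTR [[ 0.577  -0.2412  0.205 ]]
roofFL [[0.6116 0.1164 0.215 ]]
roofFR [[ 0.6116 -0.2485  0.215 ]]
barL [[ 0.5408 -0.025   0.187 ]]
barR [[ 0.5412 -0.1361  0.187 ]]
mark2 [[ 0.6438 -0.0365  0.216 ]]
mark3 [[ 0.6441 -0.0934  0.216 ]]
[269 152  15  39 494] [ 0.536 -0.029  0.171] [ 0.567 -0.018  0.194] [ 0.552 -0.024  0.191]
[400 152  21  39 550] [ 0.536 -0.144  0.17 ] [ 0.568 -0.133  0.194] [ 0.552 -0.137  0.191]
```

Measured from the wrist view: left bar at (0.541, -0.0245), right bar at (0.541, -0.1375), hinges at y 0.116 and -0.243, and carcass front at x 0.611. These agree with the given sizes. Next I grip the active handle.

Request:
{"api": "arm_command", "payload": {
  "rows": "0 0 0 2 -1.65 0 0;0 0 0 2 -1.65 0 0;0 0 0 0 0 3.6 0;0 0 0 0 0 3.6 0;0 0 0 0 0 3.6 0"
}}

```text
t: 2.23
ee_pos: [0.5405, -0.0282, 0.3142]
tcp_rot: [0.001, 1.0, -0.001, 0.001]
contact_force: [0.8, -0.5, -0.7]
opening: 0.0938
grip_force: 0.0
```

Request:
{"api": "arm_command", "payload": {
  "rows": "0 0 0 0 0 3.6 0;0 0 0 0 0 3.5 0;0 0 0 0 0 0 255;0 0 0 0 0 0 255;0 0 0 0 0 0 255"
}}

```text
t: 2.65
ee_pos: [0.5415, -0.0278, 0.2458]
tcp_rot: [0.0, 1.0, -0.001, 0.001]
contact_force: [0.3, 0.2, 0.2]
opening: 0.0774
grip_force: 0.0
```

Request:
{"api": "arm_command", "payload": {
  "rows": "0 0 0 0 0 0 255;0 0 0 0 0 0 255;0 0 0 0 0 0 255;0 0 0 0 0 0 255;0 0 0 0 0 0 255"
}}

```text
t: 3.07
ee_pos: [0.541, -0.0263, 0.2445]
tcp_rot: [0.0, 1.0, -0.0, 0.001]
contact_force: [-0.1, 0.5, -0.2]
opening: 0.0443
grip_force: 0.0
```

```bash
cat > arc.py <<'E'
import sys, numpy as np
# arc.py hx hy px py yaw0 step_deg n_steps turn_deg pattern : shifts (tool cm) for a handle arc about a hinge, turns apart
hx,hy,px,py,yaw,st,tu=map(float,sys.argv[1:8]); calls=int(sys.argv[8]); pat=sys.argv[9]
p=np.array([px,py])-[hx,hy]; y=np.radians(yaw); c,s=np.cos(np.radians(st)),np.sin(np.radians(st))
for k in range(calls):
    out=[]
    for ch in pat:
        if ch=='s':
            n=np.array([c*p[0]-s*p[1],s*p[0]+c*p[1]]); d=(n-p)*100; p=n
            out.append(f'0 0 0 {d@[np.cos(y),np.sin(y)]:.2f} {d@[np.sin(y),-np.cos(y)]:.2f} 0')
        else: y+=np.radians(tu); out.append(f'0 0 {-tu:.1f} 0 0 0')
    print(';'.join(out),' end',(p+[hx,hy]).round(3),np.degrees(y).round(1))
E
python3 arc.py .611 .1165 .541 -.0245 0 -5.7 -5.6 5 sstst
```

```text
0 0 0 -1.37 -0.76 0;0 0 0 -1.28 -0.90 0;0 0 5.6 0 0 0;0 0 0 -1.28 -0.90 0;0 0 5.6 0 0 0  end [0.503 0.002] -11.2
0 0 0 -1.28 -0.90 0;0 0 0 -1.18 -1.02 0;0 0 5.6 0 0 0;0 0 0 -1.18 -1.03 0;0 0 5.6 0 0 0  end [0.474 0.039] -22.4
0 0 0 -1.18 -1.03 0;0 0 0 -1.07 -1.14 0;0 0 5.6 0 0 0;0 0 0 -1.07 -1.14 0;0 0 5.6 0 0 0  end [0.457 0.083] -33.6
0 0 0 -1.07 -1.14 0;0 0 0 -0.95 -1.24 0;0 0 5.6 0 0 0;0 0 0 -0.95 -1.25 0;0 0 5.6 0 0 0  end [0.454 0.13 ] -44.8
0 0 0 -0.95 -1.25 0;0 0 0 -0.82 -1.34 0;0 0 5.6 0 0 0;0 0 0 -0.81 -1.34 0;0 0 5.6 0 0 0  end [0.465 0.175] -56.0
```

Request:
{"api": "arm_command", "payload": {
  "rows": "0 0 0 0 0 0 255;0 0 0 0 0 0 255;0 0 0 0 0 0 255;0 0 0 0 0 0 255;0 0 0 0 0 0 255"
}}

```text
t: 3.48
ee_pos: [0.5406, -0.024, 0.2434]
tcp_rot: [-0.003, 1.0, -0.0, -0.0]
contact_force: [0.9, 14.5, 1.5]
opening: 0.0112
grip_force: 8.1
```

Request:
{"api": "arm_command", "payload": {
  "rows": "0 0 0 -1.37 -0.76 0 255;0 0 0 -1.28 -0.9 0 255;0 0 5.6 0 0 0 255;0 0 0 -1.28 -0.9 0 255;0 0 5.6 0 0 0 255"
}}

```text
t: 3.9
ee_pos: [0.5018, 0.0029, 0.2434]
tcp_rot: [-0.002, 0.995, -0.098, 0.0]
contact_force: [2.5, 4.4, -2.2]
opening: 0.0109
grip_force: 29.9
```

Gripped (opening 11 mm) and tracking the arc.

Request:
{"api": "arm_command", "payload": {
  "rows": "0 0 0 -1.28 -0.9 0 255;0 0 0 -1.18 -1.02 0 255;0 0 5.6 0 0 0 255;0 0 0 -1.18 -1.03 0 255;0 0 5.6 0 0 0 255"
}}

```text
t: 4.32
ee_pos: [0.4726, 0.0396, 0.2434]
tcp_rot: [-0.001, 0.981, -0.195, -0.0]
contact_force: [2.6, 3.4, -2.6]
opening: 0.0105
grip_force: 29.8
```

Request:
{"api": "arm_command", "payload": {
  "rows": "0 0 0 -1.18 -1.03 0 255;0 0 0 -1.07 -1.14 0 255;0 0 5.6 0 0 0 255;0 0 0 -1.07 -1.14 0 255;0 0 5.6 0 0 0 255"
}}

```text
t: 4.73
ee_pos: [0.4553, 0.083, 0.2433]
tcp_rot: [-0.0, 0.957, -0.289, -0.002]
contact_force: [-1.5, 1.7, -0.8]
opening: 0.0108
grip_force: 30.0
```

Request:
{"api": "arm_command", "payload": {
  "rows": "0 0 0 -1.07 -1.14 0 255;0 0 0 -0.95 -1.24 0 255;0 0 5.6 0 0 0 255;0 0 0 -0.95 -1.25 0 255;0 0 5.6 0 0 0 255"
}}

```text
t: 5.15
ee_pos: [0.4514, 0.1299, 0.2432]
tcp_rot: [0.0, 0.925, -0.381, -0.003]
contact_force: [-4.2, 2.8, 2.1]
opening: 0.0104
grip_force: 29.7
```

Request:
{"api": "arm_command", "payload": {
  "rows": "0 0 0 -0.95 -1.25 0 255;0 0 0 -0.82 -1.34 0 255;0 0 5.6 0 0 0 255;0 0 0 -0.81 -1.34 0 255;0 0 5.6 0 0 0 255"
}}

```text
t: 5.57
ee_pos: [0.4612, 0.1764, 0.2431]
tcp_rot: [0.001, 0.883, -0.47, -0.005]
contact_force: [-8.9, 4.8, 4.6]
opening: 0.0101
grip_force: 31.6
```

Request:
{"api": "arm_command", "payload": {
  "rows": "0 0 0 0 0 0 255;0 0 0 0 0 0 0;0 0 0 0 0 0 0;0 0 0 0 0 0 0;0 0 0 0 0 0 0"
}}

```text
t: 5.98
ee_pos: [0.4649, 0.1734, 0.2439]
tcp_rot: [-0.0, 0.883, -0.47, 0.0]
contact_force: [-0.8, -0.4, -0.8]
opening: 0.0332
grip_force: 0.0
```

```bash
python3 - <<'E'
from h import *
s=ctrl.state(); print(np.round(s['joint_pos'],3),s['t'],s['ee_pos'])
E
```

```text
[ 1.830e-01  9.700e-02  1.795e+00 -1.000e-03  1.249e+00  2.731e+00] 5.9833 [0.46491531 0.17335741 0.24386986]
```

Request:
{"api": "arm_command", "payload": {
  "rows": "0 0 0 0 0 0 0;0 0 0 0 0 -3.5 0;0 0 0 0 0 -4 0;0 0 0 0 0 -4 0;0 0 0 0 0 -4 0"
}}

```text
t: 6.4
ee_pos: [0.4645, 0.1731, 0.4003]
tcp_rot: [0.0, 0.883, -0.47, -0.0]
contact_force: [0.4, 0.3, -0.1]
opening: 0.0665
grip_force: 0.0
```

Request:
{"api": "arm_command", "payload": {
  "rows": "0 0 -7 0 0 -2 165;0 0 -7 0 0 0 165;0 0 -7 0 0 0 165;0 0 -7 0 0 0 165;0 0 -7 0 0 0 165"
}}

```text
t: 6.82
ee_pos: [0.465, 0.1732, 0.4191]
tcp_rot: [-0.0, 0.984, -0.18, 0.0]
contact_force: [-0.0, 0.8, -0.1]
opening: 0.0395
grip_force: 0.0
```

Request:
{"api": "arm_command", "payload": {
  "rows": "0 0 -7 0 0 0 165;0 0 -7 0 0 0 165;0 0 -7 0 0 0 165;0 0 0 0.7 4 0 165;0 0 0 0.7 4 0 165"
}}

```text
t: 7.23
ee_pos: [0.4786, 0.0939, 0.4188]
tcp_rot: [0.0, 1.0, 0.002, 0.0]
contact_force: [0.4, 0.0, -0.0]
opening: 0.0334
grip_force: 0.0
```

Request:
{"api": "arm_command", "payload": {
  "rows": "0 0 0 0.7 4 0 165;0 0 0 0.7 4 0 165;0 0 0 0.7 4 0 165;0 0 0 0 3.5 0 165;0 0 0 0 0 0 165"
}}

```text
t: 7.65
ee_pos: [0.4997, -0.0675, 0.4183]
tcp_rot: [0.002, 1.0, -0.004, -0.0]
contact_force: [0.1, 0.6, -0.1]
opening: 0.0335
grip_force: 0.0
```

```bash
python3 - <<'E'
from h import *
s=ctrl.state(); print(np.round(s['joint_pos'],3),s['t'],s['ee_pos'],s['opening'])
im,d,K,D,E=cam('wrist'); cv2.imwrite('pics/w1.png',im); np.savez('w1',im=im,d=d,K=K,D=D,E=E)
E
```

```text
[-0.304 -0.013  1.545 -0.003  1.609  1.275] 7.65 [ 0.49974288 -0.06748789  0.4183426 ] 0.033543330272119566
```

View pics/w1.png

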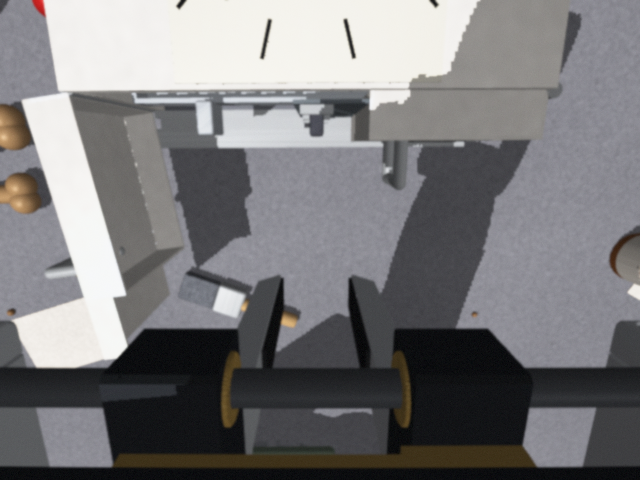

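```bash
python3 - <<'E'
from h import *
f=np.load('w1.npz'); im,d,K,D,E=[f[k] for k in ('im','d','K','D','E')]
P=cloud(d,K,D,E)
for v in range(98,140,4): print(v,[tuple(P[v,u].round(3)) for u in (300,309,313,317,321,340)])
print(onz([(317,124),(310,115),(323,115),(310,134),(323,134)],.171,K,D,E).round(4))
print([P[v,u].round(3) for u,v in ((205,105),(205,120),(205,130))])
cv2.imwrite('pics/k.png',cv2.resize(im[85:160,180:400],None,fx=3.6,fy=3.6))
m=(P[...,2]>.164)&(P[...,2]<.178)&(P[...,0]>.5)&(d>0); m[:,:250]=0;m[:,350:]=0
q=P[m]; print(m.sum(),q.min(0),q.max(0),np.median(q,0))
# active door: top edge points near 0.205
m=(abs(P[...,2]-.205)<.006)&(P[...,1]>.08)&(P[...,0]<.6)&(d>0); q=P[m]; r=cv2.minAreaRect(q[:,:2].astype(np.float32)*1000); print('door',r,cv2.boxPoints(r))
E
```

```text
98 [(np.float64(0.613), np.float64(-0.056), np.float64(0.147)), (np.float64(0.612), np.float64(-0.064), np.float64(0.149)), (np.float64(0.613), np.float64(-0.068), np.float64(0.148)), (np.float64(0.612), np.float64(-0.071), np.float64(0.15)), (np.float64(0.612), np.float64(-0.075), np.float64(0.148)), (np.float64(0.612), np.float64(-0.092), np.float64(0.149))]
102 [(np.float64(0.603), np.float64(-0.058), np.float64(0.206)), (np.float64(0.603), np.float64(-0.065), np.float64(0.205)), (np.float64(0.603), np.float64(-0.068), np.float64(0.205)), (np.float64(0.603), np.float64(-0.071), np.float64(0.205)), (np.float64(0.603), np.float64(-0.074), np.float64(0.203)), (np.float64(0.603), np.float64(-0.088), np.float64(0.205))]
106 [(np.float64(0.601), np.float64(-0.057), np.float64(0.196)), (np.float64(0.601), np.float64(-0.064), np.float64(0.197)), (np.float64(0.601), np.float64(-0.068), np.float64(0.197)), (np.float64(0.601), np.float64(-0.071), np.float64(0.196)), (np.float64(0.601), np.float64(-0.074), np.float64(0.198)), (np.float64(0.602), np.float64(-0.089), np.float64(0.183))]
110 [(n
[... 2750 characters left out ...]
(-0.072), np.float64(0.05)), (np.float64(0.579), np.float64(-0.076), np.float64(0.049)), (np.float64(0.579), np.float64(-0.098), np.float64(0.052))]
[[ 0.5892 -0.0707  0.171 ]
 [ 0.5965 -0.0649  0.171 ]
 [ 0.5964 -0.0758  0.171 ]
 [ 0.5811 -0.0647  0.171 ]
 [ 0.581  -0.0758  0.171 ]]
[array([0.606, 0.024, 0.165]), array([0.594, 0.025, 0.166]), array([0.585, 0.026, 0.167])]
360 [ 0.57938289 -0.09816734  0.16407737] [ 0.6025678  -0.05180196  0.17694728] [ 0.58924559 -0.0706578   0.17061665]
door ((495.6078186035156, 118.87326049804688), (214.5751495361328, 38.72712707519531), 7.362893104553223) [[386.7234   124.3279  ]
 [391.6864    85.920105]
 [604.49225  113.41862 ]
 [599.52924  151.82642 ]]
```

View pics/k.png

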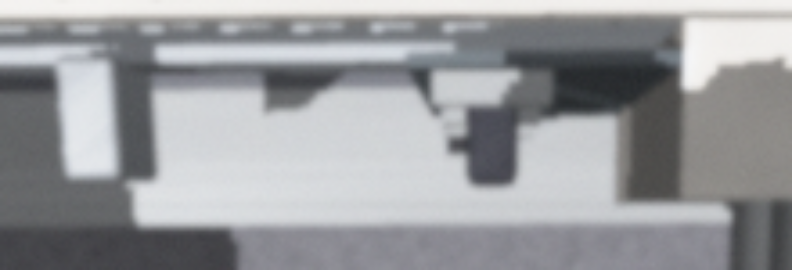

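Crop: bolt knob dark block at about (317,124) → (0.590, -0.0705), top at 0.171 m as it should be. Left tray pull at (205,115) → (0.595, 0.025). Now I pinch the knob a little forward of centre, clear of the guide above it, and lift.

Request:
{"api": "arm_command", "payload": {
  "rows": "0 0 0 2.9 0.1 0 165;0 0 0 2.8 0.1 0 165;0 0 0 2.8 0.1 3 165;0 0 0 0 0 3.6 165;0 0 0 0 0 3.6 165"
}}

```text
t: 8.12
ee_pos: [0.5864, -0.0634, 0.3161]
tcp_rot: [0.0, 1.0, 0.001, 0.001]
contact_force: [-0.4, 0.3, 0.4]
opening: 0.0335
grip_force: 0.0
```

Request:
{"api": "arm_command", "payload": {
  "rows": "0 0 0 0 0 3 165;0 0 0 0 0 2.5 165;0 0 0 0 0 2.3 165;0 0 0 0 0 0 255;0 0 0 0 0 0 255"
}}

```text
t: 8.53
ee_pos: [0.5838, -0.0636, 0.2374]
tcp_rot: [-0.0, 1.0, 0.001, -0.002]
contact_force: [-2.1, -5.8, -3.5]
opening: 0.0232
grip_force: 3.0
```

Request:
{"api": "arm_command", "payload": {
  "rows": "0 0 0 0 0 0 255;0 0 0 0 0 0 255;0 0 0 0 0 0 255;0 0 0 0 0 0 255;0 0 0 0 0 0 255"
}}

```text
t: 8.95
ee_pos: [0.584, -0.0683, 0.2402]
tcp_rot: [0.004, 1.0, -0.0, -0.001]
contact_force: [-4.4, -11.5, -5.1]
opening: 0.0116
grip_force: 30.0
```

Request:
{"api": "arm_command", "payload": {
  "rows": "0 0 0 0 0.4 0 255;0 0 0 0 0 -0.6 255;0 0 0 0 0 -0.6 255;0 0 0 0 0 -0.6 255;0 0 0 0 0 -0.5 255"
}}

```text
t: 9.37
ee_pos: [0.5839, -0.0691, 0.2627]
tcp_rot: [0.001, 1.0, -0.0, -0.001]
contact_force: [0.3, -6.7, -38.9]
opening: 0.0119
grip_force: 30.0
```

Request:
{"api": "arm_command", "payload": {
  "rows": "0 0 0 0 0 0 255;0 0 0 0 0 0 255;0 0 0 0 0 0 255;0 0 0 0 0 0 165;0 0 0 0 0 0 165"
}}

```text
t: 9.78
ee_pos: [0.5863, -0.0681, 0.2642]
tcp_rot: [0.0, 1.0, 0.0, 0.003]
contact_force: [0.0, 0.5, 0.2]
opening: 0.0219
grip_force: 0.0
```

Request:
{"api": "arm_command", "payload": {
  "rows": "0 0 0 0 0 0 165;0 0 0 0 0 -2 165;0 0 0 0 0 -4 165;0 0 0 0 0 -4 165;0 0 0 -3 0 -4 165"
}}

```text
t: 10.2
ee_pos: [0.5625, -0.0684, 0.3988]
tcp_rot: [0.0, 1.0, 0.0, 0.003]
contact_force: [-0.1, 0.3, 0.8]
opening: 0.0333
grip_force: 0.0
```

Request:
{"api": "arm_command", "payload": {
  "rows": "0 0 0 -3 0 -4 100;0 0 0 -2.5 0 0 100;0 0 0 0 0 0 100;0 0 0 0 0 0 100;0 0 0 0 0 0 100"
}}

```text
t: 10.62
ee_pos: [0.5101, -0.0683, 0.4286]
tcp_rot: [-0.0, 1.0, 0.0, 0.001]
contact_force: [-0.2, 0.5, 0.3]
opening: 0.0569
grip_force: 0.0
```

```bash
python3 - <<'E'
from h import *
s=ctrl.state(); print(s['t'],s['ee_pos'],s['opening'])
im,d,K,D,E=cam('wrist'); np.savez('w2',im=im,d=d,K=K,D=D,E=E)
s=ctrl.state(); print(s['t'],s['ee_pos'])
P=cloud(d,K,D,E); m=(im.max(2)<75)&(P[...,0]>.575)&(P[...,0]<.606)&(abs(P[...,1]+.0705)<.012)&(P[...,2]>.15)
q=P[m]; print(m.sum(), np.median(q,0), q.min(0),q.max(0))
m=(P[...,2]>.17)&(P[...,2]<.2)&(P[...,0]<.568)&(P[...,0]>.5)&(P[...,1]<-.1)&(d>0); print('barR',np.median(P[m],0))
E
```

```text
10.6167 [ 0.51011526 -0.0682658   0.42860205] 0.0569187473196048
10.6667 [ 0.51022161 -0.06835667  0.42789217]
16 [ 0.60375209 -0.07993219  0.20497677] [ 0.59080721 -0.08238994  0.19506468] [ 0.60417843 -0.0641158   0.20666286]
barR [ 0.55195807 -0.13738879  0.19123872]
```

```bash
python3 - <<'E'
from h import *
f=np.load('w2.npz'); im,d,K,D,E=[f[k] for k in ('im','d','K','D','E')]
P=cloud(d,K,D,E)
m=(P[...,0]>.578)&(P[...,0]<.606)&(abs(P[...,1]+.0705)<.004)&(P[...,2]>.13)&(d>0)
v,u=np.where(m)
for k in sorted(set(v)): print(k,P[k,u[v==k]].mean(0).round(3), im[k,u[v==k]].mean(0).round())
E
python3 arc.py .611 -.2435 .541 -.1375 0 5.6 5.6 5 ststs
```

```text
116 [ 0.605 -0.07   0.205] [138. 132. 124.]
117 [ 0.604 -0.07   0.205] [141. 134. 125.]
118 [ 0.603 -0.071  0.204] [142. 135. 127.]
119 [ 0.603 -0.071  0.205] [152. 147. 141.]
120 [ 0.602 -0.07   0.198] [176. 172. 169.]
121 [ 0.602 -0.07   0.197] [198. 194. 191.]
122 [ 0.601 -0.07   0.197] [206. 203. 200.]
123 [ 0.6   -0.07   0.197] [208. 204. 201.]
124 [ 0.599 -0.07   0.197] [208. 204. 201.]
125 [ 0.599 -0.07   0.197] [208. 204. 202.]
126 [ 0.598 -0.07   0.197] [207. 204. 201.]
127 [ 0.597 -0.07   0.197] [203. 200. 197.]
128 [ 0.596 -0.07   0.197] [186. 182. 179.]
129 [ 0.595 -0.07   0.197] [150. 144. 142.]
130 [ 0.595 -0.07   0.196] [109. 101.  99.]
131 [ 0.594 -0.07   0.196] [90. 80. 80.]
132 [ 0.593 -0.07   0.196] [87. 77. 76.]
133 [ 0.592 -0.07   0.196] [86. 77. 76.]
134 [ 0.592 -0.07   0.196] [87. 79. 77.]
135 [ 0.591 -0.07   0.196] [86. 78. 77.]
136 [ 0.59  -0.07   0.196] [88. 78. 77.]
137 [ 0.589 -0.07   0.196] [87. 78. 78.]
138 [ 0.588 -0.07   0.196] [88. 79. 78.]
139 [ 0.588 -0.07   0.196] [88. 78. 78.]
140 [ 0.587 -0.07   0.196] [88. 79. 78.]
141 [ 0.586 -0.07   0.196] [88
[... 165 characters left out ...]
 76. 76.]
146 [ 0.582 -0.07   0.195] [85. 75. 75.]
147 [ 0.581 -0.07   0.195] [86. 77. 77.]
148 [ 0.58  -0.07   0.195] [112. 107. 105.]
0 0 0 -1.00 0.73 0;0 0 -5.6 0 0 0;0 0 0 -1.00 0.73 0;0 0 -5.6 0 0 0;0 0 0 -1.00 0.73 0  end [ 0.513 -0.162] 11.2
0 0 0 -0.92 0.83 0;0 0 -5.6 0 0 0;0 0 0 -0.92 0.83 0;0 0 -5.6 0 0 0;0 0 0 -0.92 0.83 0  end [ 0.494 -0.194] 22.4
0 0 0 -0.84 0.91 0;0 0 -5.6 0 0 0;0 0 0 -0.84 0.91 0;0 0 -5.6 0 0 0;0 0 0 -0.84 0.91 0  end [ 0.485 -0.23 ] 33.6
0 0 0 -0.75 0.99 0;0 0 -5.6 0 0 0;0 0 0 -0.75 0.99 0;0 0 -5.6 0 0 0;0 0 0 -0.75 0.99 0  end [ 0.486 -0.267] 44.8
0 0 0 -0.65 1.06 0;0 0 -5.6 0 0 0;0 0 0 -0.65 1.06 0;0 0 -5.6 0 0 0;0 0 0 -0.65 1.06 0  end [ 0.498 -0.302] 56.0
```

Bolt is at 25 mm (knob top 0.196). Next is the passive door.

Request:
{"api": "arm_command", "payload": {
  "rows": "0 0 0 1.6 3.5 0 100;0 0 0 1.5 3.5 0 100;0 0 0 0 0 3.7 100;0 0 0 0 0 3.7 100;0 0 0 0 0 3.7 100"
}}

```text
t: 11.08
ee_pos: [0.5417, -0.1394, 0.3151]
tcp_rot: [-0.0, 1.0, -0.001, 0.0]
contact_force: [0.9, -0.0, -0.5]
opening: 0.057
grip_force: 0.0
```

Request:
{"api": "arm_command", "payload": {
  "rows": "0 0 0 0 0 3.7 100;0 0 0 0 0 3.7 100;0 0 0 0 0 0 255;0 0 0 0 0 0 255;0 0 0 0 0 0 255"
}}

```text
t: 11.5
ee_pos: [0.542, -0.1389, 0.2446]
tcp_rot: [0.0, 1.0, -0.0, 0.001]
contact_force: [-0.1, -0.0, -0.2]
opening: 0.0406
grip_force: 0.0
```

Request:
{"api": "arm_command", "payload": {
  "rows": "0 0 0 0 0 0 255;0 0 0 0 0 0 255;0 0 0 0 0 0 255;0 0 0 0 0 0 255;0 0 0 0 0 0 255"
}}

```text
t: 11.92
ee_pos: [0.5411, -0.1385, 0.2448]
tcp_rot: [0.0, 1.0, -0.0, 0.001]
contact_force: [-0.2, 0.7, 4.8]
opening: 0.0104
grip_force: 30.0
```

Request:
{"api": "arm_command", "payload": {
  "rows": "0 0 0 -1 0.73 0 255;0 0 -5.6 0 0 0 255;0 0 0 -1 0.73 0 255;0 0 -5.6 0 0 0 255;0 0 0 -1 0.73 0 255"
}}

```text
t: 12.33
ee_pos: [0.5138, -0.1631, 0.2448]
tcp_rot: [0.0, 0.995, 0.098, 0.002]
contact_force: [1.5, 2.6, 4.6]
opening: 0.0104
grip_force: 30.4
```

Request:
{"api": "arm_command", "payload": {
  "rows": "0 0 0 -0.92 0.83 0 255;0 0 -5.6 0 0 0 255;0 0 0 -0.92 0.83 0 255;0 0 -5.6 0 0 0 255;0 0 0 -0.92 0.83 0 255"
}}

```text
t: 12.75
ee_pos: [0.4939, -0.1948, 0.2446]
tcp_rot: [0.0, 0.981, 0.195, 0.001]
contact_force: [0.5, 4.9, 6.0]
opening: 0.0106
grip_force: 30.8
```

Request:
{"api": "arm_command", "payload": {
  "rows": "0 0 0 -0.84 0.91 0 255;0 0 -5.6 0 0 0 255;0 0 0 -0.84 0.91 0 255;0 0 -5.6 0 0 0 255;0 0 0 -0.84 0.91 0 255"
}}

```text
t: 13.17
ee_pos: [0.4836, -0.2305, 0.2444]
tcp_rot: [-0.0, 0.957, 0.289, -0.0]
contact_force: [-2.0, 3.9, 7.4]
opening: 0.0107
grip_force: 31.1
```

Request:
{"api": "arm_command", "payload": {
  "rows": "0 0 0 -0.75 0.99 0 255;0 0 -5.6 0 0 0 255;0 0 0 -0.75 0.99 0 255;0 0 -5.6 0 0 0 255;0 0 0 -0.75 0.99 0 255"
}}

```text
t: 13.58
ee_pos: [0.4839, -0.2679, 0.2442]
tcp_rot: [-0.001, 0.924, 0.381, -0.001]
contact_force: [-6.3, 3.3, 7.4]
opening: 0.0107
grip_force: 31.7
```

Request:
{"api": "arm_command", "payload": {
  "rows": "0 0 0 -0.65 1.06 0 255;0 0 -5.6 0 0 0 255;0 0 0 -0.65 1.06 0 255;0 0 -5.6 0 0 0 255;0 0 0 -0.65 1.06 0 255"
}}

```text
t: 14.0
ee_pos: [0.495, -0.3039, 0.244]
tcp_rot: [-0.001, 0.883, 0.469, -0.003]
contact_force: [-8.5, -0.2, 6.8]
opening: 0.0105
grip_force: 31.5
```

Request:
{"api": "arm_command", "payload": {
  "rows": "0 0 0 -0.6 1.1 0 255;0 0 0 0 0 0 255;0 0 0 0 0 0 100;0 0 0 0 0 0 100;0 0 0 0 0 0 100"
}}

```text
t: 14.42
ee_pos: [0.5029, -0.3142, 0.2427]
tcp_rot: [-0.001, 0.884, 0.468, -0.0]
contact_force: [0.3, -0.4, 0.6]
opening: 0.0273
grip_force: 0.0
```

Request:
{"api": "arm_command", "payload": {
  "rows": "0 0 0 0 0 0 100;0 0 0 0 0 0 100;0 0 0 0 0 -4 100;0 0 0 0 0 -4 100;0 0 0 0 0 -4 100"
}}

```text
t: 14.83
ee_pos: [0.5031, -0.3134, 0.3635]
tcp_rot: [-0.001, 0.883, 0.469, -0.0]
contact_force: [1.8, -0.6, 1.3]
opening: 0.0564
grip_force: 0.0
```

Request:
{"api": "arm_command", "payload": {
  "rows": "0 0 7 0 0 -4 100;0 0 7 0 0 0 100;0 0 7 0 0 0 100;0 0 7 0 0 0 100;0 0 7 0 0 0 100"
}}

```text
t: 15.25
ee_pos: [0.5036, -0.3138, 0.4036]
tcp_rot: [0.0, 0.984, 0.179, 0.0]
contact_force: [-0.3, -0.0, -0.3]
opening: 0.057
grip_force: 0.0
```

Request:
{"api": "arm_command", "payload": {
  "rows": "0 0 7 0 0 0 100;0 0 7 0 0 0 100;0 0 7 0 0 0 100;0 0 0 0 0 0 100;0 0 0 0 0 0 100"
}}

```text
t: 15.67
ee_pos: [0.5036, -0.3139, 0.4031]
tcp_rot: [-0.0, 1.0, 0.001, -0.0]
contact_force: [-0.6, -0.3, 0.5]
opening: 0.0573
grip_force: 0.0
```

Request:
{"api": "arm_command", "payload": {
  "rows": "0 0 0 0.98 -3.77 0 110;0 0 0 0.98 -3.77 0 110;0 0 0 0.98 -3.77 0 110;0 0 0 0.98 -3.77 0 110;0 0 0 0.98 -3.77 0 110"
}}

```text
t: 16.08
ee_pos: [0.5527, -0.1239, 0.4034]
tcp_rot: [-0.0, 1.0, 0.001, 0.0]
contact_force: [1.1, 0.9, 0.9]
opening: 0.0535
grip_force: 0.0
```

Request:
{"api": "arm_command", "payload": {
  "rows": "0 0 0 0.98 -3.77 0 110;0 0 0 0.98 -3.77 0 110;0 0 0 0.98 -3.77 0 110;0 0 0 0.98 -3.77 0 110;0 0 0 0 0 0 110"
}}

```text
t: 16.5
ee_pos: [0.5924, 0.0317, 0.4031]
tcp_rot: [-0.002, 1.0, 0.005, 0.0]
contact_force: [-0.5, -0.5, 0.3]
opening: 0.0533
grip_force: 0.0
```

Request:
{"api": "arm_command", "payload": {
  "rows": "0 0 0 0 0 3.5 110;0 0 0 0 0 3.5 110;0 0 0 0 0 3.5 110;0 0 0 0 0 3.2 110;0 0 0 0 0 3 110"
}}

```text
t: 16.92
ee_pos: [0.5911, 0.025, 0.2343]
tcp_rot: [0.0, 1.0, 0.001, -0.001]
contact_force: [0.2, -0.7, -0.3]
opening: 0.0533
grip_force: 0.0
```

Request:
{"api": "arm_command", "payload": {
  "rows": "0 0 0 0 0 0 255;0 0 0 0 0 0 255;0 0 0 0 0 0 255;0 0 0 0 0 0 255;0 0 0 0 0 0 255"
}}

```text
t: 17.33
ee_pos: [0.5934, 0.0249, 0.2394]
tcp_rot: [0.0, 1.0, 0.0, 0.003]
contact_force: [0.6, -0.8, -0.3]
opening: 0.0231
grip_force: 0.0
```

Request:
{"api": "arm_command", "payload": {
  "rows": "0 0 0 0 0 0 255;0 0 0 0 0 0 255;0 0 0 0 0 0 255;0 0 0 0 0 0 255;0 0 0 0 0 0 255"
}}

```text
t: 17.75
ee_pos: [0.593, 0.0263, 0.2386]
tcp_rot: [-0.001, 1.0, 0.0, 0.002]
contact_force: [-0.5, 5.2, 5.8]
opening: 0.0142
grip_force: 30.0
```

Request:
{"api": "arm_command", "payload": {
  "rows": "0 0 0 -1.5 0 0 255;0 0 0 -1.8 0 0 255;0 0 0 -1.8 0 0 255;0 0 0 -1.8 0 0 255;0 0 0 -1.8 0 0 255"
}}

```text
t: 18.17
ee_pos: [0.506, 0.0264, 0.2386]
tcp_rot: [-0.001, 1.0, -0.0, 0.003]
contact_force: [2.0, 6.6, 6.7]
opening: 0.0137
grip_force: 30.0
```

Request:
{"api": "arm_command", "payload": {
  "rows": "0 0 0 -1.8 0 0 255;0 0 0 -1.8 0 0 255;0 0 0 -1.8 0 0 255;0 0 0 -1.5 0 0 255;0 0 0 -1 0 0 255"
}}

```text
t: 18.58
ee_pos: [0.4264, 0.0265, 0.2386]
tcp_rot: [-0.002, 1.0, -0.0, 0.003]
contact_force: [2.6, 7.9, 7.0]
opening: 0.014
grip_force: 30.0
```

Request:
{"api": "arm_command", "payload": {
  "rows": "0 0 0 -0.4 0 0 255;0 0 0 0 0 0 255;0 0 0 0 0 0 100;0 0 0 0 0 0 100;0 0 0 0 0 0 100"
}}

```text
t: 19.0
ee_pos: [0.4216, 0.0248, 0.2363]
tcp_rot: [0.001, 1.0, -0.0, -0.0]
contact_force: [0.5, -1.0, -0.1]
opening: 0.0299
grip_force: 0.0
```

Request:
{"api": "arm_command", "payload": {
  "rows": "0 0 0 0 0 0 100;0 0 0 0 0 -3.5 100;0 0 0 0 0 -4 100;0 0 0 0 0 -4 0;0 0 0 0 0 -4 0"
}}

```text
t: 19.42
ee_pos: [0.4213, 0.0249, 0.3924]
tcp_rot: [0.0, 1.0, -0.0, -0.001]
contact_force: [0.6, -0.5, -1.0]
opening: 0.0637
grip_force: 0.0
```

```bash
python3 - <<'E'
from h import *
s=ctrl.state(); print(s['t'],s['ee_pos'],np.round(s['joint_pos'],2))
im,d,K,D,E=cam('top'); cv2.imwrite('pics/top1.png',im); np.savez('top1',im=im,d=d,K=K,D=D,E=E)
E
```

```text
19.4167 [0.42126433 0.02493476 0.39240572] [-0.15 -0.19  1.76 -0.    1.58  1.43]
```

View pics/top1.png

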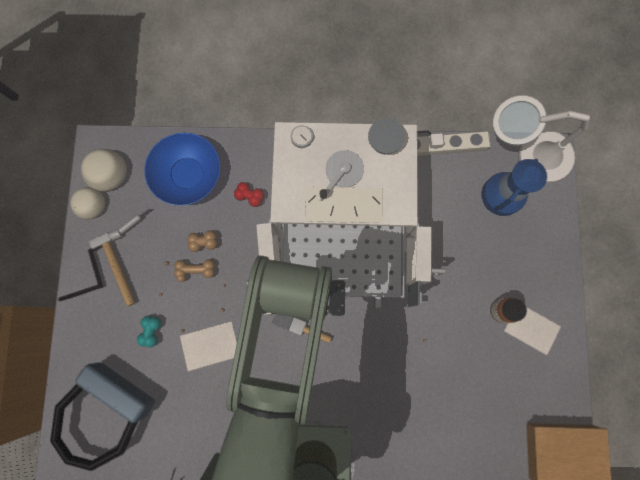

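Top view: both doors are open about square, the tray is fully out and empty, and both bones are still at (202,241) and (195,270). Going over the bones.

Request:
{"api": "arm_command", "payload": {
  "rows": "0 0 0 1.43 -3.06 0 0;0 0 0 1.43 -3.06 0 0;0 0 0 1.43 -3.06 0 0;0 0 0 1.43 -3.06 0 0;0 0 0 1.43 -3.06 0 0"
}}

```text
t: 19.88
ee_pos: [0.4939, 0.1793, 0.3906]
tcp_rot: [0.0, 1.0, -0.0, -0.0]
contact_force: [-0.2, -0.0, 0.2]
opening: 0.0938
grip_force: 0.0
```

Request:
{"api": "arm_command", "payload": {
  "rows": "0 0 0 1.43 -3.06 0 0;0 0 0 1.43 -3.06 0 0;0 0 0 1.43 -3.06 0 0;0 0 0 1.43 -3.06 0 0;0 0 -6 0 0 0 0"
}}

```text
t: 20.3
ee_pos: [0.5519, 0.3048, 0.3884]
tcp_rot: [-0.001, 0.998, 0.055, -0.001]
contact_force: [-0.4, -1.1, -0.6]
opening: 0.0938
grip_force: 0.0
```

Request:
{"api": "arm_command", "payload": {
  "rows": "0 0 -7 0 0 0 0;0 0 -7 0 0 0 0;0 0 -7 0 0 0 0;0 0 -7 0 0 0 0;0 0 -7 0 0 0 0"
}}

```text
t: 20.72
ee_pos: [0.5508, 0.3003, 0.3901]
tcp_rot: [0.0, 0.936, 0.353, -0.001]
contact_force: [0.1, -0.5, 0.3]
opening: 0.0937
grip_force: 0.0
```

Request:
{"api": "arm_command", "payload": {
  "rows": "0 0 -7 0 0 0 0;0 0 -7 0 0 0 0;0 0 -7 0 0 0 0;0 0 -7 0 0 0 0;0 0 -7 0 0 0 0"
}}

```text
t: 21.13
ee_pos: [0.5508, 0.3002, 0.3901]
tcp_rot: [0.0, 0.786, 0.618, -0.001]
contact_force: [-0.1, 0.1, 0.2]
opening: 0.094
grip_force: 0.0
```

Request:
{"api": "arm_command", "payload": {
  "rows": "0 0 -7 0 0 0 0;0 0 -7 0 0 0 0;0 0 0 0 0 0 0;0 0 0 0 0 0 0;0 0 0 0 0 0 0"
}}

```text
t: 21.55
ee_pos: [0.5507, 0.3003, 0.3907]
tcp_rot: [-0.0, 0.708, 0.706, -0.0]
contact_force: [0.4, -0.1, -0.7]
opening: 0.0945
grip_force: 0.0
```

```bash
cat > bones.py <<'E'
from h import *
import sys
im,d,K,D,E=cam('wrist'); s=ctrl.state(); print(s['t'],s['ee_pos'],np.round(s['joint_pos'],2)); M=T(); print('yaw',np.degrees(np.arctan2(M[1,0],M[0,0])).round(1))
cv2.imwrite(f'pics/{sys.argv[1]}.png',im); np.savez(sys.argv[1],im=im,d=d,K=K,D=D,E=E)
P=cloud(d,K,D,E); hsv=cv2.cvtColor(im,cv2.COLOR_BGR2HSV)
m=((hsv[...,0]>5)&(hsv[...,0]<20)&(hsv[...,1]>90)&(hsv[...,2]>60)&(d>0)&(P[...,2]>.004)&(P[...,2]<.2)).astype(np.uint8)
n,l,st,c=cv2.connectedComponentsWithStats(m)
for i in range(1,n):
    if st[i,4]>800:
        q=P[l==i]; w=(q[:,:2]*1000).astype(np.float32); zt=np.percentile(q[:,2],98)
        print('bone',st[i],'ztop',zt.round(3),'rect',cv2.minAreaRect(w))
        # shaft: middle third along long axis
        c0=np.median(w,0); u=np.linalg.svd(w-w.mean(0),full_matrices=False)[2][0]; t=(w-w.mean(0))@u; mid=(t.min()+t.max())/2
        k=abs(t-mid)<12; sh=w[k]; f=np.linalg.svd(sh-sh.mean(0))[2] if 0 else None
        xs=[]; 
        for a in np.arange(-15,16,5):
            kk=abs(t-mid-a)<2.5; nrm=(w[kk]-w.mean(0))@np.array([-u[1],u[0]]); xs.append((nrm.min()+nrm.max())/2)
        a=np.polyfit(np.arange(-15,16,5),xs,1); ctr=w.mean(0)+mid*u+a[1]*np.array([-u[1],u[0]]); ax=u+a[0]*np.array([-u[1],u[0]])
        nr=(sh-ctr)@np.array([-ax[1],ax[0]]); print('  len',t.max()-t.min(),'mid',ctr.round(1),'axis deg',np.degrees(np.arctan2(ax[1],ax[0])).round(1),'shaft w',np.ptp(nr),'z',np.percentile(q[k][:,2],98).round(3))
E
python3 bones.py w3
```

```text
21.6 [0.55067583 0.30041002 0.3908665 ] [ 0.36  0.27  1.29 -0.    1.59  0.36]
yaw 89.9
bone [ 253  113   56   96 2878] ztop 0.034 rect ((508.9222717285156, 352.7291564941406), (59.2074089050293, 111.65914916992188), 2.7745962142944336)
  len 112.3363 mid [513.7 352.9] axis deg -87.4 shaft w 21.470504861825553 z 0.03
bone [ 327  141   50   72 2412] ztop 0.038 rect ((592.4584350585938, 335.112548828125), (51.96409606933594, 81.70502471923828), 9.579041481018066)
  len 81.56494 mid [592.6 335.2] axis deg -80.6 shaft w 43.11876532077626 z 0.035
```

View pics/w3.png

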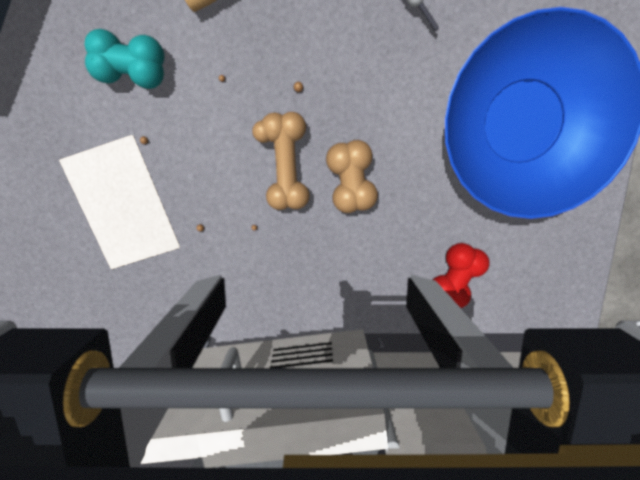

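Wrist view: thigh_bone at (285,160) is 112 mm long with a ball head and a 21 mm shaft, so it fits. Toe_bone (brown, short) is at (352,176). The turquoise (125,55) and red (460,270) ones stay. Picking the thigh.

Request:
{"api": "arm_command", "payload": {
  "rows": "0 0 -2.6 0 0 0 120;0 0 0 2.65 -1.85 0 120;0 0 0 2.65 -1.85 0 120;0 0 0 0 0 4 120;0 0 0 0 0 4 120"
}}

```text
t: 22.02
ee_pos: [0.512, 0.3542, 0.3147]
tcp_rot: [0.002, 0.691, 0.723, 0.005]
contact_force: [0.6, -0.2, -1.2]
opening: 0.0641
grip_force: 0.0
```

Request:
{"api": "arm_command", "payload": {
  "rows": "0 0 0 0 0 4 120;0 0 0 0 0 4 120;0 0 0 0 0 4 120;0 0 0 0 0 3 120;0 0 0 0 0 0 120"
}}

```text
t: 22.43
ee_pos: [0.5065, 0.3493, 0.1531]
tcp_rot: [-0.003, 0.691, 0.722, -0.007]
contact_force: [-0.6, -1.0, -0.2]
opening: 0.0498
grip_force: 0.0
```

```bash
python3 - <<'E'
from h import *
s=ctrl.state(); print(s['ee_pos'],s['tcp_rot'],s['contact_force'])
f=np.load('w3.npz'); im,d,K,D,E=[f[k] for k in ('im','d','K','D','E')]
P=cloud(d,K,D,E); b=(im[...,0]>90)&(im[...,2]<80)&(P[...,2]>.02)&(im[...,1]<130)&(np.arange(640)>430)
q=P[b]; print('bowl',np.nanmin(q,0),np.nanmax(q,0)); k=q[:,1]<.385; print(q[k].min(0) if k.any() else None)
print('bench',np.nanmedian(P[200:230,180:260,2]))
E
```

```text
[0.50651608 0.34928836 0.15306596] [-0.00257499  0.69148002  0.72235253 -0.00745509] [-0.57480142 -1.04464033 -0.16721618]
bowl [0.57950836 0.28938707 0.02000064] [0.90684769 0.50762022 0.4067445 ]
[0.57950836 0.28938707 0.02000064]
bench -0.00016581781089253234
```

Request:
{"api": "arm_command", "payload": {
  "rows": "0 0 0 0 0 0 120;0 0 0 0 0 1.7 120;0 0 0 0 0 1.5 120;0 0 0 0 0 0 120;0 0 0 0 0 0 120"
}}

```text
t: 22.85
ee_pos: [0.5125, 0.3524, 0.1317]
tcp_rot: [0.001, 0.691, 0.723, 0.002]
contact_force: [0.4, 0.3, 1.1]
opening: 0.0499
grip_force: 0.0
```

```bash
python3 bones.py w4 | head -8
```

```text
22.9 [0.51285007 0.35260767 0.13219964] [0.46 0.48 1.55 0.   1.1  0.42]
yaw 92.6
bone [  250   176   118   192 13091] ztop 0.034 rect ((508.1844787597656, 355.9261169433594), (60.71037673950195, 108.55115509033203), 2.547790288925171)
  len 108.84981 mid [512.8 356.3] axis deg -88.5 shaft w 23.09721101848052 z 0.03
bone [ 405  242  103  101 6671] ztop 0.038 rect ((583.0452270507812, 362.97259521484375), (55.08995819091797, 88.47210693359375), 30.64356231689453)
  len 95.52105 mid [579.7 362.9] axis deg 153.5 shaft w 48.2328205110191 z 0.038
```

Request:
{"api": "arm_command", "payload": {
  "rows": "0 0 0 0 0 1.6 120;0 0 0 0 0 1.4 120;0 0 0 0 0 0 255;0 0 0 0 0 0 255;0 0 0 0 0 0 255"
}}

```text
t: 23.32
ee_pos: [0.5116, 0.352, 0.1]
tcp_rot: [0.0, 0.691, 0.723, 0.0]
contact_force: [-0.2, -0.7, 0.4]
opening: 0.0335
grip_force: 0.0
```

Request:
{"api": "arm_command", "payload": {
  "rows": "0 0 0 0 0 0 255;0 0 0 0 0 0 255;0 0 0 0 0 0 255;0 0 0 0 0 -2 255;0 0 0 0 0 -3 255"
}}

```text
t: 23.73
ee_pos: [0.5085, 0.3504, 0.1459]
tcp_rot: [-0.002, 0.691, 0.723, -0.004]
contact_force: [0.2, -0.6, -0.5]
opening: 0.023
grip_force: 30.0
```

Request:
{"api": "arm_command", "payload": {
  "rows": "0 0 0 0 0 -4 255;0 0 0 0 0 -4 255;0 0 0 0 0 -4 255;0 0 0 0 0 -4 255;0 0 0 0 0 0 255"
}}

```text
t: 24.15
ee_pos: [0.5147, 0.3538, 0.3205]
tcp_rot: [0.003, 0.691, 0.723, 0.009]
contact_force: [2.0, 0.8, 0.9]
opening: 0.0233
grip_force: 30.0
```

Request:
{"api": "arm_command", "payload": {
  "rows": "0 0 0 0 0 -2 255;0 0 0 -3.43 -0.145 0 255;0 0 0 -3.43 -0.145 0 255;0 0 0 -3.43 -0.145 0 255;0 0 0 -3.43 -0.145 0 255"
}}

```text
t: 24.57
ee_pos: [0.5109, 0.2133, 0.3286]
tcp_rot: [-0.0, 0.691, 0.723, -0.0]
contact_force: [0.8, -0.7, -1.1]
opening: 0.0232
grip_force: 30.0
```

Request:
{"api": "arm_command", "payload": {
  "rows": "0 0 0 -3.43 -0.145 0 255;0 0 0 -3.43 -0.145 0 255;0 0 0 -3.43 -0.145 0 255;0 0 0 -3.43 -0.145 0 255;0 0 0 -3.43 -0.145 0 255"
}}

```text
t: 24.98
ee_pos: [0.5114, 0.0413, 0.3287]
tcp_rot: [-0.0, 0.691, 0.723, -0.0]
contact_force: [0.2, -0.3, -0.4]
opening: 0.0235
grip_force: 30.0
```

Request:
{"api": "arm_command", "payload": {
  "rows": "0 0 0 -3.43 -0.145 0 255;0 0 0 0 0 0 255;0 0 0 0 0 3 255;0 0 0 0 0 3 255;0 0 0 0 0 0 255"
}}

```text
t: 25.4
ee_pos: [0.5082, 0.0091, 0.2629]
tcp_rot: [-0.005, 0.691, 0.723, -0.004]
contact_force: [-1.4, -0.5, -1.6]
opening: 0.0232
grip_force: 30.0
```

Request:
{"api": "arm_command", "payload": {
  "rows": "0 0 0 0 0 1.8 255;0 0 0 0 0 1.3 255;0 0 0 0 0 0.6 255;0 0 0 0 0 0 255;0 0 0 0 0 0 255"
}}

```text
t: 25.82
ee_pos: [0.5125, 0.0088, 0.233]
tcp_rot: [0.0, 0.691, 0.723, 0.0]
contact_force: [0.5, 0.2, -1.7]
opening: 0.0232
grip_force: 30.0
```

Request:
{"api": "arm_command", "payload": {
  "rows": "0 0 0 0 0 0.4 255;0 0 0 0 0 0 255;0 0 0 0 0 0 120;0 0 0 0 0 0 120;0 0 0 0 0 0 120"
}}

```text
t: 26.23
ee_pos: [0.5126, 0.0084, 0.229]
tcp_rot: [0.001, 0.691, 0.723, 0.0]
contact_force: [-0.5, -0.6, 0.1]
opening: 0.0398
grip_force: 0.0
```

Request:
{"api": "arm_command", "payload": {
  "rows": "0 0 0 0 0 0 120;0 0 0 0 0 0 120;0 0 0 0 0 -3 120;0 0 0 0 0 -3.5 120;0 0 0 0 0 -3.5 120"
}}

```text
t: 26.65
ee_pos: [0.5115, 0.0086, 0.3285]
tcp_rot: [-0.001, 0.691, 0.723, -0.001]
contact_force: [0.9, 0.6, -0.5]
opening: 0.05
grip_force: 0.0
```

Request:
{"api": "arm_command", "payload": {
  "rows": "0 0 0 2.5 0 -4 110;0 0 0 3.5 0.2 0 110;0 0 0 3.5 0.2 0 110;0 0 0 3.5 0.2 0 110;0 0 0 3.5 0.2 0 110"
}}

```text
t: 27.07
ee_pos: [0.5128, 0.1722, 0.3643]
tcp_rot: [0.0, 0.691, 0.723, 0.001]
contact_force: [0.3, 0.4, 0.6]
opening: 0.0534
grip_force: 0.0
```

Request:
{"api": "arm_command", "payload": {
  "rows": "0 0 0 3.5 0.4 0 110;0 0 0 3.5 0.5 0 110;0 0 0 3.5 0.5 0 110;0 0 0 0 0 0 110;0 0 0 0 0 0 110"
}}

```text
t: 27.48
ee_pos: [0.5218, 0.2778, 0.3632]
tcp_rot: [-0.0, 0.69, 0.724, -0.0]
contact_force: [-0.7, 0.1, 0.5]
opening: 0.0535
grip_force: 0.0
```

```bash
python3 bones.py w5
```

```text
27.5333 [0.52195426 0.27655589 0.363306  ] [ 0.34  0.2   1.42 -0.    1.52  0.29]
yaw 92.7
bone [ 357  123   52   77 2837] ztop 0.038 rect ((591.9716796875, 335.116455078125), (52.10940170288086, 81.4847640991211), 10.039289474487305)
  len 81.60307 mid [592.  335.1] axis deg -78.2 shaft w 43.720259401096 z 0.035
```

View pics/w5.png

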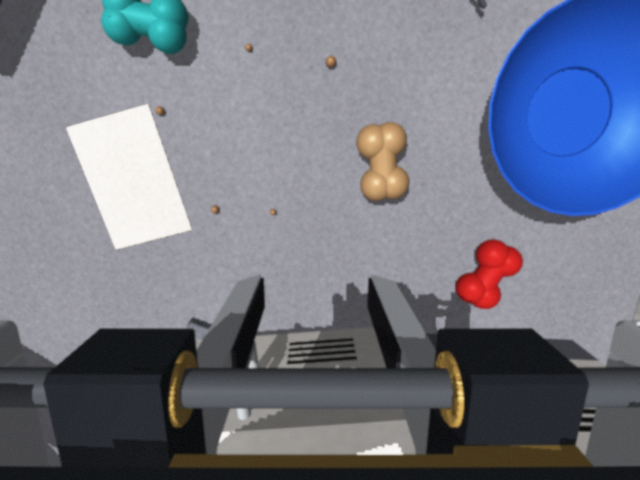

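```bash
python3 - <<'E'
from h import *
f=np.load('w5.npz'); im,d,K,D,E=[f[k] for k in ('im','d','K','D','E')]
P=cloud(d,K,D,E); h=cv2.cvtColor(im,cv2.COLOR_BGR2HSV)
b=(h[...,0]>105)&(h[...,0]<125)&(h[...,1]>150)&(np.arange(640)>470)&(np.arange(480)<230)[:,None]&(d>0)
q=P[b]; print('bowl',np.percentile(q,[1,99],axis=0).round(3)); k=q[:,2]>.05; print('rim', np.percentile(q[k],[0,1],axis=0).round(3)); k=k&(q[:,1]<.4); print(q[k].min(0) if k.any() else 0)
M=T(); p=np.array([.592,.335])-M[:2,3]; y=np.radians(100)
print('tool shift at current yaw',(p@M[:2,0]*100).round(2),(p@M[:2,1]*100).round(2))
E
```

```text
bowl [[0.698 0.296 0.003]
 [0.872 0.497 0.05 ]]
rim [[0.69  0.29  0.05 ]
 [0.691 0.291 0.05 ]]
[0.69032955 0.29018544 0.05000022]
tool shift at current yaw 5.51 7.27
```

Request:
{"api": "arm_command", "payload": {
  "rows": "0 0 0 2.75 3.6 0 110;0 0 0 2.75 3.6 0 110;0 0 -7 0 0 3 110;0 0 0 0 0 3.8 110;0 0 0 0 0 3.8 110"
}}

```text
t: 27.95
ee_pos: [0.5879, 0.3286, 0.2578]
tcp_rot: [0.001, 0.646, 0.763, 0.001]
contact_force: [0.7, -0.3, -0.2]
opening: 0.0536
grip_force: 0.0
```

Request:
{"api": "arm_command", "payload": {
  "rows": "0 0 0 0 0 3.8 110;0 0 0 0 0 3.8 110;0 0 0 0 0 3 110;0 0 0 0 0 0 110;0 0 0 0 0 0 110"
}}

```text
t: 28.37
ee_pos: [0.5852, 0.3277, 0.1497]
tcp_rot: [-0.001, 0.646, 0.763, -0.002]
contact_force: [0.7, 0.3, -0.3]
opening: 0.0536
grip_force: 0.0
```

```bash
python3 bones.py w6
```

```text
28.4167 [0.58692575 0.32876851 0.15273841] [ 0.38  0.55  1.4  -0.    1.19  0.22]
yaw 99.5
bone [ 287  191   94  137 9552] ztop 0.038 rect ((592.372802734375, 336.7629699707031), (52.85877990722656, 81.35258483886719), 9.739232063293457)
  len 82.07074 mid [592.4 336.8] axis deg -81.8 shaft w 44.80149869079395 z 0.035
```

Request:
{"api": "arm_command", "payload": {
  "rows": "0 0 0 0.55 0.6 0 110;0 0 0 0 0 2 110;0 0 0 0 0 1.7 110;0 0 0 0 0 1.4 110;0 0 0 0 0 0 110"
}}

```text
t: 28.83
ee_pos: [0.5907, 0.3361, 0.0997]
tcp_rot: [-0.0, 0.646, 0.764, -0.001]
contact_force: [-1.0, 0.1, -0.3]
opening: 0.0538
grip_force: 0.0
```

Request:
{"api": "arm_command", "payload": {
  "rows": "0 0 0 0 0 0 255;0 0 0 0 0 0 255;0 0 0 0 0 0 255;0 0 0 0 0 0 255;0 0 0 0 0 0 255"
}}

```text
t: 29.25
ee_pos: [0.5924, 0.3367, 0.1026]
tcp_rot: [0.001, 0.646, 0.764, 0.002]
contact_force: [1.0, 0.4, 2.6]
opening: 0.0373
grip_force: 26.9
```

Request:
{"api": "arm_command", "payload": {
  "rows": "0 0 0 0 0 0 255;0 0 0 0 0 -2 255;0 0 0 0 0 -3 255;0 0 0 0 0 -4 255;0 0 0 0 0 -4 255"
}}

```text
t: 29.67
ee_pos: [0.5893, 0.3357, 0.2295]
tcp_rot: [-0.001, 0.646, 0.764, -0.003]
contact_force: [0.2, -0.4, -1.3]
opening: 0.0373
grip_force: 27.2
```

Request:
{"api": "arm_command", "payload": {
  "rows": "0 0 0 0 0 -4 255;0 0 0 0 0 -4 255;0 0 0 0 0 -3 255;0 0 5 0 0 0 255;0 0 4.6 0 0 0 255"
}}

```text
t: 30.08
ee_pos: [0.5917, 0.3367, 0.3444]
tcp_rot: [0.001, 0.709, 0.706, 0.003]
contact_force: [-0.7, -0.7, -2.2]
opening: 0.0371
grip_force: 27.2
```

```bash
python3 - <<'E'
from h import *
s=ctrl.state(); M=T(); print(s['ee_pos'],s['opening'],s['grip_force'],np.degrees(np.arctan2(M[1,0],M[0,0])))
p=np.array([.515,-.13])-M[:2,3]; print((p@M[:2,0]*100).round(2),(p@M[:2,1]*100).round(2))
E
```

```text
[0.59166539 0.33671553 0.34442711] 0.03705075613712837 27.16871950775385 89.76230723251008
-46.7 -7.47
```

Request:
{"api": "arm_command", "payload": {
  "rows": "0 0 0 -3.6 -0.57 0 255;0 0 0 -3.6 -0.57 0 255;0 0 0 -3.6 -0.57 0 255;0 0 0 -3.6 -0.57 0 255;0 0 0 -3.6 -0.57 0 255"
}}

```text
t: 30.5
ee_pos: [0.5612, 0.1549, 0.3396]
tcp_rot: [-0.001, 0.707, 0.707, -0.001]
contact_force: [0.7, -0.3, -1.2]
opening: 0.037
grip_force: 27.2
```

Request:
{"api": "arm_command", "payload": {
  "rows": "0 0 0 -3.6 -0.57 0 255;0 0 0 -3.6 -0.57 0 255;0 0 0 -3.6 -0.57 0 255;0 0 0 -3.6 -0.57 0 255;0 0 0 -3.6 -0.57 0 255"
}}

```text
t: 30.92
ee_pos: [0.5327, -0.025, 0.3399]
tcp_rot: [-0.001, 0.707, 0.707, -0.0]
contact_force: [0.4, -0.5, -1.7]
opening: 0.0372
grip_force: 27.2
```

Request:
{"api": "arm_command", "payload": {
  "rows": "0 0 0 -3.6 -0.57 0 255;0 0 0 -3.6 -0.57 0 255;0 0 0 -3.6 -0.57 0 255;0 0 0 0 0 0 255;0 0 0 0 0 0 255"
}}

```text
t: 31.33
ee_pos: [0.5159, -0.1332, 0.3398]
tcp_rot: [-0.001, 0.709, 0.706, -0.0]
contact_force: [-0.7, 0.9, -2.7]
opening: 0.0365
grip_force: 33.3
```

```bash
python3 - <<'E'
from h import *
im,d,K,D,E=cam('wrist'); cv2.imwrite('pics/w7.png',im); s=ctrl.state(); print(s['ee_pos'],s['opening'])
E
```

```text
[ 0.51623618 -0.131939    0.3399577 ] 0.03671738848963794
```

View pics/w7.png

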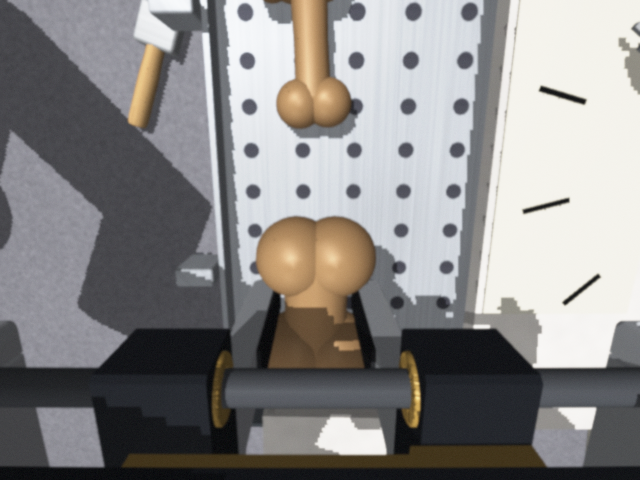

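Wrist view: the thigh lies flat in the tray at (312,60), and the toe is held level at (315,260) over free floor. Lowering it.

Request:
{"api": "arm_command", "payload": {
  "rows": "0 0 0 0 0 3.5 255;0 0 0 0 0 3.5 255;0 0 0 0 0 2.5 255;0 0 0 0 0 1 255;0 0 0 0 0 0 255"
}}

```text
t: 31.8
ee_pos: [0.515, -0.1294, 0.2323]
tcp_rot: [-0.004, 0.706, 0.708, -0.001]
contact_force: [-0.7, 0.2, -2.1]
opening: 0.0368
grip_force: 33.3
```

Request:
{"api": "arm_command", "payload": {
  "rows": "0 0 0 0 0 0 255;0 0 0 0 0 0.5 255;0 0 0 0 0 0.3 255;0 0 0 0 0 0 255;0 0 0 0 0 0 255"
}}

```text
t: 32.22
ee_pos: [0.5172, -0.1319, 0.2285]
tcp_rot: [0.001, 0.707, 0.707, 0.0]
contact_force: [0.7, -0.2, -1.8]
opening: 0.0372
grip_force: 33.3
```

Request:
{"api": "arm_command", "payload": {
  "rows": "0 0 0 0 0 0 110;0 0 0 0 0 0 110;0 0 0 0 0 0 110;0 0 0 0 0 -3 110;0 0 0 0 0 -4 110"
}}

```text
t: 32.63
ee_pos: [0.5145, -0.1309, 0.2944]
tcp_rot: [-0.005, 0.707, 0.707, -0.002]
contact_force: [1.2, -0.0, 0.6]
opening: 0.0534
grip_force: 0.0
```

Request:
{"api": "arm_command", "payload": {
  "rows": "0 0 0 0 0 -4 110;0 0 0 0 0 -4 110;0 0 6 0 0 0 110;0 0 7 0 0 0 110;0 0 7 0 0 0 110"
}}

```text
t: 33.05
ee_pos: [0.5172, -0.132, 0.3796]
tcp_rot: [0.002, 0.821, 0.571, 0.001]
contact_force: [0.2, 0.2, 0.2]
opening: 0.0533
grip_force: 0.0
```

Request:
{"api": "arm_command", "payload": {
  "rows": "0 0 7 0 0 0 110;0 0 7 0 0 0 110;0 0 7 0 0 0 110;0 0 7 0 0 0 110;0 0 7 0 0 0 110"
}}

```text
t: 33.47
ee_pos: [0.5168, -0.1318, 0.378]
tcp_rot: [0.0, 0.955, 0.298, 0.0]
contact_force: [-0.4, 0.1, -0.1]
opening: 0.0532
grip_force: 0.0
```

Request:
{"api": "arm_command", "payload": {
  "rows": "0 0 7 0 0 0 110;0 0 7 0 0 0 110;0 0 7 0 0 0 110;0 0 7 0 0 0 110;0 0 7 0 0 0 110"
}}

```text
t: 33.88
ee_pos: [0.5169, -0.1318, 0.378]
tcp_rot: [0.0, 1.0, -0.003, 0.0]
contact_force: [0.5, 0.4, -0.1]
opening: 0.0539
grip_force: 0.0
```

Request:
{"api": "arm_command", "payload": {
  "rows": "0 0 0 -2.4 -3.95 0 110;0 0 0 -2.4 -3.95 0 110;0 0 0 -2.4 -3.95 0 110;0 0 0 -2.4 -3.95 0 110;0 0 0 0 0 0 110"
}}

```text
t: 34.3
ee_pos: [0.4271, 0.0153, 0.378]
tcp_rot: [-0.001, 1.0, 0.003, -0.0]
contact_force: [0.8, -0.0, 0.1]
opening: 0.0531
grip_force: 0.0
```

```bash
python3 bones.py w8; python3 - <<'E'
from h import *
f=np.load('w8.npz'); im,d,K,D,E=[f[k] for k in ('im','d','K','D','E')]; P=cloud(d,K,D,E)
m=(abs(P[...,2]-.167)<.005)&(P[...,0]>.38)&(P[...,0]<.44)&(d>0)
n,l,st,c=cv2.connectedComponentsWithStats(m.astype(np.uint8))
for i in range(1,n):
    if st[i,4]>50: q=P[l==i]; print(st[i],q.min(0).round(3),q.max(0).round(3))
E
```

```text
34.35 [0.4289014  0.01303734 0.37824449] [-0.17 -0.17  1.77  0.    1.54  1.39]
yaw 0.3
bone [ 446   89  109   70 6015] ztop 0.163 rect ((516.263671875, -129.880859375), (52.85665512084961, 79.6319808959961), 0.7545269131660461)
  len 79.80084 mid [ 516.6 -130. ] axis deg -89.9 shaft w 43.0824717922697 z 0.16
bone [ 254   94  140   81 6336] ztop 0.159 rect ((507.3354797363281, 9.6094970703125), (59.46768569946289, 111.68836212158203), 2.6622557640075684)
  len 112.2594 mid [511.7   9.7] axis deg 92.0 shaft w 21.708312770505128 z 0.155
bone [299 259  61  31 815] ztop 0.02 rect ((339.5965881347656, -1.3938827514648438), (78.2305908203125, 18.111225128173828), 69.81865692138672)
  len 78.19069 mid [339.9  -1.5] axis deg 69.1 shaft w 18.036062020755303 z 0.02
[294 221  17  33 554] [0.413 0.02  0.163] [0.44  0.033 0.168]
[509 222  23  34 609] [ 0.412 -0.16   0.162] [ 0.44  -0.146  0.169]
[628 223  12  27 226] [ 0.42  -0.247  0.162] [ 0.44  -0.244  0.172]
```

View pics/w8.png

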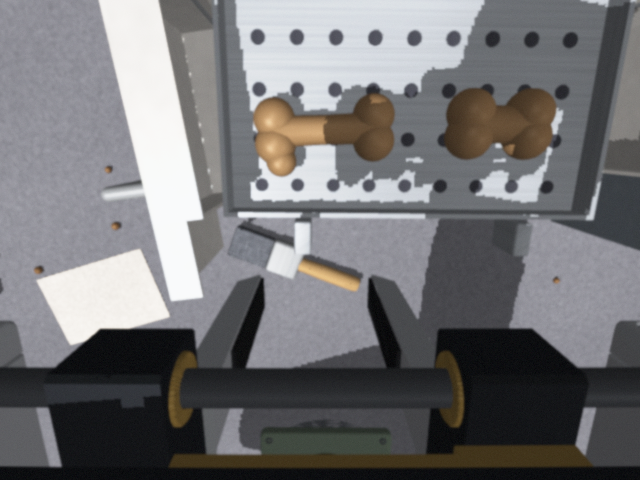

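Both bones lie flat and apart on the tray floor (tops 0.159 and 0.163, as expected). The left pull at (303,237) is at (0.426, 0.0265). Pushing the tray home.

Request:
{"api": "arm_command", "payload": {
  "rows": "0 0 0 -0.3 -1.35 0 110;0 0 0 0 0 3.5 110;0 0 0 0 0 3.5 110;0 0 0 0 0 3.5 110;0 0 0 0 0 3.4 110"
}}

```text
t: 34.77
ee_pos: [0.4282, 0.0232, 0.2378]
tcp_rot: [0.0, 1.0, -0.001, 0.001]
contact_force: [0.5, 0.6, -0.1]
opening: 0.0532
grip_force: 0.0
```

Request:
{"api": "arm_command", "payload": {
  "rows": "0 0 0 0 0 0 110;0 0 0 0 0 0 255;0 0 0 0 0 0 255;0 0 0 0 0 0 255;0 0 0 0 0 0 255"
}}

```text
t: 35.18
ee_pos: [0.4291, 0.0238, 0.2412]
tcp_rot: [0.0, 1.0, -0.0, 0.003]
contact_force: [0.1, -0.1, 0.4]
opening: 0.0302
grip_force: 0.0
```

Request:
{"api": "arm_command", "payload": {
  "rows": "0 0 0 0 0 0 255;0 0 0 0 0 0 255;0 0 0 0 0 0 255;0 0 0 0 0 0 255;0 0 0 0 0 0 255"
}}

```text
t: 35.6
ee_pos: [0.4282, 0.0263, 0.2401]
tcp_rot: [-0.003, 1.0, -0.0, 0.002]
contact_force: [-0.1, 8.9, 3.4]
opening: 0.0135
grip_force: 30.0
```

Request:
{"api": "arm_command", "payload": {
  "rows": "0 0 0 0.8 0 0 255;0 0 0 1.2 0 0 255;0 0 0 1.5 0 0 255;0 0 0 1.5 0 0 255;0 0 0 1.5 0 0 255"
}}

```text
t: 36.02
ee_pos: [0.4932, 0.0263, 0.2402]
tcp_rot: [-0.002, 1.0, -0.0, 0.001]
contact_force: [-2.6, 6.3, 6.5]
opening: 0.0139
grip_force: 30.0
```

Request:
{"api": "arm_command", "payload": {
  "rows": "0 0 0 1.5 0 0 255;0 0 0 1.5 0 0 255;0 0 0 1.5 0 0 255;0 0 0 1.5 0 0 255;0 0 0 1.4 0 0 255"
}}

```text
t: 36.43
ee_pos: [0.5674, 0.0262, 0.2402]
tcp_rot: [-0.002, 1.0, 0.0, 0.001]
contact_force: [-3.0, 4.9, 5.0]
opening: 0.0137
grip_force: 30.0
```

Request:
{"api": "arm_command", "payload": {
  "rows": "0 0 0 1.2 0 0 255;0 0 0 0.8 0 0 255;0 0 0 0.6 0 0 255;0 0 0 0.3 0 0 255;0 0 0 0 0 0 255"
}}

```text
t: 36.85
ee_pos: [0.5968, 0.0262, 0.2402]
tcp_rot: [-0.002, 1.0, 0.0, 0.002]
contact_force: [-0.3, 4.6, 1.8]
opening: 0.0138
grip_force: 30.0
```

Request:
{"api": "arm_command", "payload": {
  "rows": "0 0 0 0.3 0 0 255;0 0 0 0.2 0 0 255;0 0 0 0 0 0 255;0 0 0 0 0 0 255;0 0 0 0 0 0 255"
}}

```text
t: 37.27
ee_pos: [0.599, 0.0262, 0.2402]
tcp_rot: [-0.002, 1.0, 0.0, -0.002]
contact_force: [-6.6, 5.1, 7.5]
opening: 0.0135
grip_force: 30.0
```

Request:
{"api": "arm_command", "payload": {
  "rows": "0 0 0 -0.2 0 0 110;0 0 0 0 0 0 110;0 0 0 0 0 0 110;0 0 0 0 0 0 110;0 0 0 0 0 0 110"
}}

```text
t: 37.68
ee_pos: [0.5984, 0.0239, 0.2385]
tcp_rot: [0.0, 1.0, -0.0, -0.0]
contact_force: [-0.5, 0.1, -0.9]
opening: 0.0438
grip_force: 0.0
```

Request:
{"api": "arm_command", "payload": {
  "rows": "0 0 0 0 0 -4 110;0 0 0 0 0 -4 110;0 0 0 0 0 -4 110;0 0 0 -1.07 3.78 -4 110;0 0 0 -1.07 3.78 0 110"
}}

```text
t: 38.1
ee_pos: [0.5827, -0.0408, 0.3975]
tcp_rot: [0.001, 1.0, 0.002, 0.008]
contact_force: [1.0, -0.9, 2.2]
opening: 0.0537
grip_force: 0.0
```

Request:
{"api": "arm_command", "payload": {
  "rows": "0 0 0 -1.07 3.78 0 110;0 0 0 -1.07 3.78 0 110;0 0 0 -1.07 3.78 0 110;0 0 0 0 0 0 110;0 0 0 0 0 0 110"
}}

```text
t: 38.52
ee_pos: [0.5469, -0.1573, 0.3882]
tcp_rot: [-0.0, 1.0, -0.002, -0.0]
contact_force: [0.2, 0.2, 0.5]
opening: 0.0537
grip_force: 0.0
```

```bash
python3 - <<'E'
from h import *
im,d,K,D,E=cam('wrist'); s=ctrl.state(); print(s['ee_pos'],s['t']); np.savez('w9',im=im,d=d,K=K,D=D,E=E); P=cloud(d,K,D,E)
for n,m in (('pulls',(abs(P[...,2]-.167)<.005)&(P[...,0]>.56)&(P[...,0]<.63)),('bars',(abs(P[...,2]-.191)<.004)&(P[...,0]<.57)&(P[...,0]>.45)&(P[...,1]<-.27))):
    n_,l,st,c=cv2.connectedComponentsWithStats((m&(d>0)).astype(np.uint8))
    for i in range(1,n_):
        if st[i,4]>60: q=P[l==i]; print(n,st[i],q.min(0).round(3),q.max(0).round(3))
E
python3 arc.py .611 -.2435 .503 -.314 56 -5.6 -5.6 5 ststs
```

```text
[ 0.54733476 -0.15584629  0.38820506] 38.5667
pulls [302 157  18  36 608] [ 0.582 -0.161  0.162] [ 0.61  -0.147  0.169]
pulls [ 79 159  24  35 672] [0.582 0.018 0.162] [0.61  0.033 0.169]
bars [472 282  41  14 511] [ 0.5   -0.317  0.187] [ 0.511 -0.283  0.194]
0 0 0 0.55 -1.14 0;0 0 5.6 0 0 0;0 0 0 0.55 -1.14 0;0 0 5.6 0 0 0;0 0 0 0.55 -1.14 0  end [ 0.487 -0.28 ] 44.8
0 0 0 0.65 -1.08 0;0 0 5.6 0 0 0;0 0 0 0.65 -1.08 0;0 0 5.6 0 0 0;0 0 0 0.65 -1.08 0  end [ 0.482 -0.242] 33.6
0 0 0 0.76 -1.01 0;0 0 5.6 0 0 0;0 0 0 0.76 -1.01 0;0 0 5.6 0 0 0;0 0 0 0.76 -1.01 0  end [ 0.488 -0.205] 22.4
0 0 0 0.85 -0.93 0;0 0 5.6 0 0 0;0 0 0 0.85 -0.93 0;0 0 5.6 0 0 0;0 0 0 0.85 -0.93 0  end [ 0.504 -0.171] 11.2
0 0 0 0.94 -0.84 0;0 0 5.6 0 0 0;0 0 0 0.94 -0.84 0;0 0 5.6 0 0 0;0 0 0 0.94 -0.84 0  end [ 0.53  -0.143] -0.0
```

Request:
{"api": "arm_command", "payload": {
  "rows": "0 0 0 -1.08 3.93 0 140;0 0 0 -1.08 3.93 0 140;0 0 0 -1.08 3.93 0 140;0 0 0 -1.08 3.93 0 140;0 0 -7 0 0 0 140"
}}

```text
t: 38.98
ee_pos: [0.503, -0.3171, 0.3878]
tcp_rot: [0.001, 0.998, 0.06, -0.001]
contact_force: [-0.8, 1.1, -0.9]
opening: 0.0425
grip_force: 0.0
```

Request:
{"api": "arm_command", "payload": {
  "rows": "0 0 -7 0 0 0 140;0 0 -7 0 0 0 140;0 0 -7 0 0 0 140;0 0 -7 0 0 0 140;0 0 -7 0 0 0 140"
}}

```text
t: 39.4
ee_pos: [0.5054, -0.3107, 0.3882]
tcp_rot: [-0.0, 0.932, 0.362, 0.0]
contact_force: [-0.1, 0.1, 0.1]
opening: 0.0424
grip_force: 0.0
```

Request:
{"api": "arm_command", "payload": {
  "rows": "0 0 -7 0 0 0 140;0 0 -7 0 0 0 140;0 0 0 0 0 4 140;0 0 0 0 0 3 140;0 0 0 0 0 0 140"
}}

```text
t: 39.82
ee_pos: [0.5026, -0.3085, 0.3109]
tcp_rot: [-0.006, 0.882, 0.47, -0.002]
contact_force: [-0.2, 0.6, -1.9]
opening: 0.0419
grip_force: 0.0
```

```bash
python3 - <<'E'
from h import *
s=ctrl.state(); M=T(); print(s['ee_pos'],s['opening'],np.degrees(np.arctan2(M[1,0],M[0,0])))
p=np.array([.504,-.313])-M[:2,3]; print((p@M[:2,0]*100).round(2),(p@M[:2,1]*100).round(2))
f=np.load('w1.npz'); d=f['d']; P=cloud(d,f['K'],f['D'],f['E']); m=(abs(P[...,2]-.167)<.005)&(P[...,0]>.56)&(P[...,0]<.63)&(abs(P[...,1]-.025)<.02)&(d>0); print('home pull',P[m].min(0),P[m].max(0))
E
```

```text
[ 0.5025755  -0.30845498  0.31089993] 0.041928194522305715 56.13144698598084
-0.3 0.37
home pull [0.58204251 0.01888334 0.16219219] [0.60918986 0.03363391 0.16869143]
```

Tray is home (pull at the same spot as at the start). Gripping the passive handle and closing it.

Request:
{"api": "arm_command", "payload": {
  "rows": "0 0 0 0 0.1 3 140;0 0 0 0 0 2.5 140;0 0 0 0 0 1.8 140;0 0 0 0 0 0 255;0 0 0 0 0 0 255"
}}

```text
t: 40.23
ee_pos: [0.5057, -0.312, 0.2457]
tcp_rot: [-0.001, 0.883, 0.47, -0.0]
contact_force: [-0.1, 0.2, 0.6]
opening: 0.0324
grip_force: 0.0
```

Request:
{"api": "arm_command", "payload": {
  "rows": "0 0 0 0 0 0 255;0 0 0 0 0 0 255;0 0 0 0 0 0 255;0 0 0 0 0 0 255;0 0 0 0 0 0 255"
}}

```text
t: 40.65
ee_pos: [0.5054, -0.3137, 0.2476]
tcp_rot: [0.002, 0.883, 0.469, 0.0]
contact_force: [-4.7, 0.6, 5.0]
opening: 0.0151
grip_force: 27.9
```

Request:
{"api": "arm_command", "payload": {
  "rows": "0 0 0 0.55 -1.14 0 255;0 0 5.6 0 0 0 255;0 0 0 0.55 -1.14 0 255;0 0 5.6 0 0 0 255;0 0 0 0.55 -1.14 0 255"
}}

```text
t: 41.07
ee_pos: [0.4887, -0.2813, 0.2473]
tcp_rot: [0.003, 0.925, 0.379, -0.002]
contact_force: [-6.4, -4.6, 6.0]
opening: 0.012
grip_force: 26.6
```

Request:
{"api": "arm_command", "payload": {
  "rows": "0 0 0 0.65 -1.08 0 255;0 0 5.6 0 0 0 255;0 0 0 0.65 -1.08 0 255;0 0 5.6 0 0 0 255;0 0 0 0.65 -1.08 0 255"
}}

```text
t: 41.48
ee_pos: [0.4824, -0.2431, 0.247]
tcp_rot: [0.002, 0.958, 0.287, -0.002]
contact_force: [-8.4, -2.5, 7.3]
opening: 0.0108
grip_force: 26.9
```

Request:
{"api": "arm_command", "payload": {
  "rows": "0 0 0 0.76 -1.01 0 255;0 0 5.6 0 0 0 255;0 0 0 0.76 -1.01 0 255;0 0 5.6 0 0 0 255;0 0 0 0.76 -1.01 0 255"
}}

```text
t: 41.9
ee_pos: [0.4886, -0.2046, 0.2469]
tcp_rot: [0.001, 0.981, 0.192, -0.002]
contact_force: [-6.5, -0.8, 7.7]
opening: 0.0107
grip_force: 28.9
```

Request:
{"api": "arm_command", "payload": {
  "rows": "0 0 0 0.85 -0.93 0 255;0 0 5.6 0 0 0 255;0 0 0 0.85 -0.93 0 255;0 0 5.6 0 0 0 255;0 0 0 0.85 -0.93 0 255"
}}

```text
t: 42.32
ee_pos: [0.5054, -0.17, 0.2468]
tcp_rot: [0.0, 0.995, 0.095, -0.001]
contact_force: [-3.9, -1.3, 4.8]
opening: 0.0103
grip_force: 29.7
```

Request:
{"api": "arm_command", "payload": {
  "rows": "0 0 0 0.94 -0.84 0 255;0 0 5.6 0 0 0 255;0 0 0 0.94 -0.84 0 255;0 0 5.6 0 0 0 255;0 0 0 0.94 -0.84 0 255"
}}

```text
t: 42.73
ee_pos: [0.5312, -0.1419, 0.2468]
tcp_rot: [-0.0, 1.0, -0.002, -0.0]
contact_force: [-2.7, -0.5, 4.1]
opening: 0.0107
grip_force: 30.0
```

Request:
{"api": "arm_command", "payload": {
  "rows": "0 0 0 0.5 -0.27 0 255;0 0 0 0.5 -0.24 0 255;0 0 0 0.2 -0.05 0 255;0 0 0 0 0 0 255;0 0 0 0 0 0 255"
}}

```text
t: 43.15
ee_pos: [0.539, -0.138, 0.2464]
tcp_rot: [0.001, 1.0, -0.0, -0.007]
contact_force: [-20.0, -5.2, 15.2]
opening: 0.0106
grip_force: 30.0
```

Request:
{"api": "arm_command", "payload": {
  "rows": "0 0 0 0 0 0 130;0 0 0 0 0 0 130;0 0 0 0 0 0 130;0 0 0 0 0 0 130;0 0 0 0 0 -3 130"
}}

```text
t: 43.57
ee_pos: [0.5407, -0.1349, 0.2692]
tcp_rot: [-0.003, 1.0, -0.0, -0.006]
contact_force: [-1.0, -0.1, -2.1]
opening: 0.0403
grip_force: 0.0
```

Request:
{"api": "arm_command", "payload": {
  "rows": "0 0 0 0 0 -4 165;0 0 0 0 0 -4 165;0 0 0 -1 -2.5 -4 165;0 0 0 -1 -2.5 -3 165;0 0 0 -1 -2 0 165"
}}

```text
t: 43.98
ee_pos: [0.5174, -0.0693, 0.4282]
tcp_rot: [0.002, 1.0, -0.0, 0.007]
contact_force: [0.8, 0.0, 0.7]
opening: 0.0332
grip_force: 0.0
```

Request:
{"api": "arm_command", "payload": {
  "rows": "0 0 0 0 0 0 165;0 0 0 0 0 0 165;0 0 0 0 0 0 165;0 0 0 0 0 0 165;0 0 0 0 0 0 165"
}}

```text
t: 44.4
ee_pos: [0.5152, -0.0706, 0.4184]
tcp_rot: [-0.0, 1.0, -0.001, -0.001]
contact_force: [0.6, -1.0, 0.3]
opening: 0.0335
grip_force: 0.0
```

```bash
python3 - <<'E'
from h import *
im,d,K,D,E=cam('wrist'); s=ctrl.state(); print(s['ee_pos'],s['t'],s['opening']); np.savez('w10',im=im,d=d,K=K,D=D,E=E); P=cloud(d,K,D,E); cv2.imwrite('pics/w10.png',im)
def front(f):
    P=cloud(f['d'],f['K'],f['D'],f['E']); m=(abs(P[...,2]-.205)<.004)&(P[...,0]<.605)&(P[...,0]>.56)&(P[...,1]<-.13)&(P[...,1]>-.24)
    q=P[m]; o=[]
    for y in np.arange(-.225,-.135,.02):
        k=abs(q[:,1]-y)<.005; o.append(q[k,0].min().round(4) if k.any() else None)
    return o
print(front(np.load('w1.npz')),front(np.load('w10.npz')))
m=(P[...,0]>.578)&(P[...,0]<.593)&(abs(P[...,1]+.0705)<.015)&(P[...,2]>.13)&(d>0); q=P[m]; print('knob',len(q),q.min(0),q.max(0))
m=(abs(P[...,2]-.191)<.004)&(P[...,0]<.57)&(P[...,0]>.5)&(P[...,1]<-.1); q=P[m]; print('bar',q.min(0),q.max(0))
E
```

```text
[ 0.51517749 -0.07060595  0.41861662] 44.45 0.03312477557339796
[np.float64(0.5753), np.float64(0.5754), np.float64(0.5756), np.float64(0.5757), np.float64(0.5751)] [np.float64(0.5756), np.float64(0.5756), np.float64(0.5756), np.float64(0.5756), np.float64(0.5756)]
knob 237 [ 0.58080904 -0.07534705  0.19327762] [ 0.59242334 -0.06412034  0.19744959]
bar [ 0.53579125 -0.14420536  0.18706619] [ 0.56959597 -0.13306042  0.1944106 ]
```

Request:
{"api": "arm_command", "payload": {
  "rows": "0 0 0 3.4 0 0 255;0 0 0 3.4 0 0 255;0 0 0 0 0 3.5 255;0 0 0 0 0 3.5 255;0 0 0 0 0 3.5 255"
}}

```text
t: 44.87
ee_pos: [0.584, -0.0706, 0.3133]
tcp_rot: [0.0, 1.0, -0.0, 0.0]
contact_force: [0.4, -0.3, -0.3]
opening: 0.0035
grip_force: 0.0
```

Request:
{"api": "arm_command", "payload": {
  "rows": "0 0 0 0 0 1.5 255;0 0 0 0 0 0 255;0 0 0 0 0 0 255;0 0 0 0 0 0 255;0 0 0 0 0 0 255"
}}

```text
t: 45.28
ee_pos: [0.5843, -0.0704, 0.3024]
tcp_rot: [0.001, 1.0, -0.0, 0.002]
contact_force: [-0.5, -0.9, 0.5]
opening: 0.0008
grip_force: 0.0
```

Request:
{"api": "arm_command", "payload": {
  "rows": "0 0 0 -0.2 0 0 255;0 0 0 0 0 0.8 255;0 0 0 0 0 0.8 255;0 0 0 0 0 0.8 255;0 0 0 0 0 0.6 255"
}}

```text
t: 45.7
ee_pos: [0.5815, -0.0703, 0.2696]
tcp_rot: [0.001, 1.0, -0.0, 0.001]
contact_force: [2.0, -1.3, 3.3]
opening: 0.0004
grip_force: 1.8
```

Request:
{"api": "arm_command", "payload": {
  "rows": "0 0 0 0 0 0.2 255;0 0 0 0 0 0.2 255;0 0 0 0 0 0 255;0 0 0 0 0 0 255;0 0 0 0 0 0 255"
}}

```text
t: 46.12
ee_pos: [0.5824, -0.0701, 0.2683]
tcp_rot: [0.0, 1.0, -0.0, 0.002]
contact_force: [0.5, 0.1, 8.7]
opening: 0.0004
grip_force: 4.7
```

Request:
{"api": "arm_command", "payload": {
  "rows": "0 0 0 0 0 0.2 255;0 0 0 0 0 0 255;0 0 0 0 0 0 255;0 0 0 0 0 0 255;0 0 0 0 0 0 255"
}}

```text
t: 46.53
ee_pos: [0.5827, -0.0701, 0.2681]
tcp_rot: [0.001, 1.0, -0.0, 0.003]
contact_force: [-2.1, -0.0, 16.2]
opening: 0.0003
grip_force: 8.0
```

Request:
{"api": "arm_command", "payload": {
  "rows": "0 0 0 0 0 -2.5 255;0 0 0 0 0 -4 255;0 0 0 -1.5 0 -4 255;0 0 0 -2.5 0 -4 255;0 0 0 -3 0 0 255"
}}

```text
t: 46.95
ee_pos: [0.5168, -0.0704, 0.4108]
tcp_rot: [0.002, 1.0, 0.0, 0.006]
contact_force: [0.6, -0.9, 1.5]
opening: 0.0007
grip_force: 0.0
```

Request:
{"api": "arm_command", "payload": {
  "rows": "0 0 0 0 0 0 130;0 0 0 0 0 0 130;0 0 0 0 0 0 130;0 0 0 0 0 0 130;0 0 0 0 0 0 130"
}}

```text
t: 47.37
ee_pos: [0.5148, -0.0699, 0.4018]
tcp_rot: [-0.0, 1.0, -0.0, -0.001]
contact_force: [1.1, 0.1, -0.3]
opening: 0.0299
grip_force: 0.0
```

```bash
python3 - <<'E'
from h import *
im,d,K,D,E=cam('wrist'); s=ctrl.state(); print(s['ee_pos'],s['t'],s['opening']); np.savez('w11',im=im,d=d,K=K,D=D,E=E); P=cloud(d,K,D,E)
m=(P[...,0]>.578)&(P[...,0]<.593)&(abs(P[...,1]+.0705)<.008)&(P[...,2]>.13)&(d>0); q=P[m]; print('knob',len(q),q.min(0),q.max(0))
m=(abs(P[...,2]-.191)<.005)&(P[...,0]<.5)&(P[...,1]>.12)&(d>0); q=P[m]; print('barL',len(q),q.min(0) if len(q) else 0,q.max(0) if len(q) else 0)
E
```

```text
[ 0.5148403  -0.06986285  0.40201963] 47.4167 0.03429633323783826
knob 237 [ 0.5802601  -0.0753817   0.16827279] [ 0.59299189 -0.06391387  0.17231216]
barL 364 [0.45990345 0.14382255 0.1860437 ] [0.47279988 0.17180482 0.19351   ]
```

Bolt is down (knob top 0.171). Going to the active handle.

Request:
{"api": "arm_command", "payload": {
  "rows": "0 0 0 -0.71 -3.46 0 130;0 0 0 -0.71 -3.46 0 130;0 0 0 -0.71 -3.46 0 130;0 0 0 -0.71 -3.46 0 130;0 0 0 -0.71 -3.46 0 130"
}}

```text
t: 47.83
ee_pos: [0.4788, 0.1046, 0.4027]
tcp_rot: [-0.0, 1.0, -0.0, -0.0]
contact_force: [-0.3, 0.1, -0.6]
opening: 0.0459
grip_force: 0.0
```

Request:
{"api": "arm_command", "payload": {
  "rows": "0 0 0 -0.71 -3.46 0 130;0 0 0 -0.71 -3.46 0 130;0 0 0 0 0 0 130;0 0 0 0 0 0 130;0 0 0 0 0 0 130"
}}

```text
t: 48.25
ee_pos: [0.4651, 0.1723, 0.4028]
tcp_rot: [0.0, 1.0, 0.0, -0.0]
contact_force: [0.1, -0.6, 1.1]
opening: 0.0459
grip_force: 0.0
```

```bash
python3 - <<'E'
from h import *
im,d,K,D,E=cam('wrist'); s=ctrl.state(); print(s['ee_pos'],s['t'],s['opening']); P=cloud(d,K,D,E)
m=(abs(P[...,2]-.191)<.005)&(P[...,0]<.5)&(P[...,0]>.43)&(P[...,1]>.12)&(d>0); v,u=np.where(m); q=P[m]; print('barL',len(q),q.min(0),q.max(0),u.min(),u.max(),v.min(),v.max())
k=q[:,1]>q[:,1].max()-.011; print(q[k].mean(0))
E
```

```text
[0.46520293 0.17167187 0.40288367] 48.3 0.046050044329155056
barL 730 [0.43116337 0.12886593 0.18605861] [0.49947632 0.17385504 0.19593967] 313 367 194 274
[0.46561333 0.16781312 0.19055895]
```

```bash
python3 arc.py .611 .1165 .4656 .168 -56 5.4 5.6 5 stsst
```

```text
0 0 0 0.92 1.13 0;0 0 -5.6 0 0 0;0 0 0 0.91 1.13 0;0 0 0 1.02 1.04 0;0 0 -5.6 0 0 0  end [0.457 0.125] -44.8
0 0 0 1.01 1.04 0;0 0 -5.6 0 0 0;0 0 0 1.01 1.05 0;0 0 0 1.10 0.95 0;0 0 -5.6 0 0 0  end [0.461 0.082] -33.6
0 0 0 1.10 0.95 0;0 0 -5.6 0 0 0;0 0 0 1.10 0.95 0;0 0 0 1.18 0.85 0;0 0 -5.6 0 0 0  end [0.476 0.041] -22.4
0 0 0 1.18 0.85 0;0 0 -5.6 0 0 0;0 0 0 1.18 0.85 0;0 0 0 1.25 0.74 0;0 0 -5.6 0 0 0  end [0.502 0.007] -11.2
0 0 0 1.25 0.74 0;0 0 -5.6 0 0 0;0 0 0 1.25 0.75 0;0 0 0 1.31 0.63 0;0 0 -5.6 0 0 0  end [ 0.537 -0.019] 0.0
```

Request:
{"api": "arm_command", "payload": {
  "rows": "0 0 0 0 0.4 0 130;0 0 7 0 0 0 130;0 0 7 0 0 0 130;0 0 7 0 0 0 130;0 0 7 0 0 0 130"
}}

```text
t: 48.72
ee_pos: [0.4653, 0.1666, 0.4032]
tcp_rot: [0.0, 0.969, -0.246, 0.0]
contact_force: [0.6, -0.1, -0.9]
opening: 0.0464
grip_force: 0.0
```

Request:
{"api": "arm_command", "payload": {
  "rows": "0 0 7 0 0 0 130;0 0 7 0 0 0 130;0 0 7 0 0 0 130;0 0 7 0 0 0 130;0 0 0 0 0 3.5 130"
}}

```text
t: 49.13
ee_pos: [0.4688, 0.1672, 0.3753]
tcp_rot: [-0.005, 0.881, -0.473, 0.006]
contact_force: [0.0, 0.8, 0.7]
opening: 0.0463
grip_force: 0.0
```

Request:
{"api": "arm_command", "payload": {
  "rows": "0 0 0 0 0 3.5 130;0 0 0 0 0 3.5 130;0 0 0 0 0 3 130;0 0 0 0 0 2.3 130;0 0 0 0 0 0 130"
}}

```text
t: 49.55
ee_pos: [0.4617, 0.1661, 0.2397]
tcp_rot: [0.004, 0.882, -0.471, -0.005]
contact_force: [-0.8, -0.3, -1.0]
opening: 0.0462
grip_force: 0.0
```

Request:
{"api": "arm_command", "payload": {
  "rows": "0 0 0 0 0 0 255;0 0 0 0 0 0 255;0 0 0 0 0 0 255;0 0 0 0 0 0 255;0 0 0 0 0 0 255"
}}

```text
t: 49.97
ee_pos: [0.4649, 0.1685, 0.247]
tcp_rot: [-0.0, 0.883, -0.47, 0.0]
contact_force: [-5.5, 0.7, 3.4]
opening: 0.0159
grip_force: 2.6
```

Request:
{"api": "arm_command", "payload": {
  "rows": "0 0 0 0 0 0 255;0 0 0 0 0 0 255;0 0 0 0 0 0 255;0 0 0 0 0 0 255;0 0 0 0 0 0 255"
}}

```text
t: 50.38
ee_pos: [0.4649, 0.1686, 0.2469]
tcp_rot: [-0.001, 0.883, -0.47, 0.0]
contact_force: [-2.9, 0.9, 6.0]
opening: 0.0148
grip_force: 28.3
```

Request:
{"api": "arm_command", "payload": {
  "rows": "0 0 0 0.92 1.13 0 255;0 0 -5.6 0 0 0 255;0 0 0 0.91 1.13 0 255;0 0 0 1.02 1.04 0 255;0 0 -5.6 0 0 0 255"
}}

```text
t: 50.8
ee_pos: [0.4552, 0.1243, 0.2466]
tcp_rot: [0.001, 0.924, -0.381, -0.001]
contact_force: [-9.0, -3.0, 8.6]
opening: 0.0119
grip_force: 31.8
```

Request:
{"api": "arm_command", "payload": {
  "rows": "0 0 0 1.01 1.04 0 255;0 0 -5.6 0 0 0 255;0 0 0 1.01 1.05 0 255;0 0 0 1.1 0.95 0 255;0 0 -5.6 0 0 0 255"
}}

```text
t: 51.22
ee_pos: [0.4585, 0.0805, 0.2464]
tcp_rot: [0.002, 0.957, -0.289, -0.001]
contact_force: [-9.9, -5.0, 9.2]
opening: 0.011
grip_force: 31.6
```

Request:
{"api": "arm_command", "payload": {
  "rows": "0 0 0 1.1 0.95 0 255;0 0 -5.6 0 0 0 255;0 0 0 1.1 0.95 0 255;0 0 0 1.18 0.85 0 255;0 0 -5.6 0 0 0 255"
}}

```text
t: 51.63
ee_pos: [0.4746, 0.0391, 0.2463]
tcp_rot: [0.002, 0.981, -0.194, -0.001]
contact_force: [-7.5, -7.9, 7.8]
opening: 0.0106
grip_force: 31.1
```

Request:
{"api": "arm_command", "payload": {
  "rows": "0 0 0 1.18 0.85 0 255;0 0 -5.6 0 0 0 255;0 0 0 1.18 0.85 0 255;0 0 0 1.25 0.74 0 255;0 0 -5.6 0 0 0 255"
}}

```text
t: 52.05
ee_pos: [0.5022, 0.0039, 0.2463]
tcp_rot: [0.003, 0.995, -0.098, 0.0]
contact_force: [-4.1, -9.3, 4.8]
opening: 0.0102
grip_force: 30.7
```

Request:
{"api": "arm_command", "payload": {
  "rows": "0 0 0 1.25 0.74 0 255;0 0 -5.6 0 0 0 255;0 0 0 1.25 0.75 0 255;0 0 0 0.9 0.5 0 255;0 0 -5.6 0 0 0 255"
}}

```text
t: 52.47
ee_pos: [0.5339, -0.0199, 0.2464]
tcp_rot: [0.002, 1.0, 0.0, 0.001]
contact_force: [-1.9, -7.7, 1.3]
opening: 0.0107
grip_force: 30.2
```

Request:
{"api": "arm_command", "payload": {
  "rows": "0 0 0 0.4 0.2 0 255;0 0 0 0.3 0.15 0 255;0 0 0 0.15 0 0 255;0 0 0 0 0 0 255;0 0 0 0 0 0 255"
}}

```text
t: 52.88
ee_pos: [0.5399, -0.0229, 0.2463]
tcp_rot: [0.003, 1.0, -0.0, -0.002]
contact_force: [-7.2, -7.7, 7.0]
opening: 0.0105
grip_force: 30.0
```

Request:
{"api": "arm_command", "payload": {
  "rows": "0 0 0 0.2 0 0 255;0 0 0 0 0 0 255;0 0 0 0 0 0 255;0 0 0 0 0 0 130;0 0 0 0 0 0 130"
}}

```text
t: 53.3
ee_pos: [0.5434, -0.0209, 0.2459]
tcp_rot: [0.0, 1.0, -0.0, 0.001]
contact_force: [-0.3, 0.3, -0.0]
opening: 0.0205
grip_force: 0.0
```

Request:
{"api": "arm_command", "payload": {
  "rows": "0 0 0 0 0 0 130;0 0 0 0 0 0 130;0 0 0 0 0 0 130;0 0 0 0 0 -3.5 130;0 0 0 0 0 -4 130"
}}

```text
t: 53.72
ee_pos: [0.541, -0.02, 0.3171]
tcp_rot: [-0.001, 1.0, -0.0, -0.005]
contact_force: [1.4, -1.2, 0.5]
opening: 0.0458
grip_force: 0.0
```

Request:
{"api": "arm_command", "payload": {
  "rows": "0 0 0 0 1 -4 130;0 0 0 0 2 -4 130;0 0 0 0 1.5 -4 130;0 0 0 0 0 -1 130;0 0 0 0 0 0 130"
}}

```text
t: 54.13
ee_pos: [0.5444, -0.0646, 0.4514]
tcp_rot: [0.001, 1.0, -0.001, 0.005]
contact_force: [-0.3, -0.7, -0.6]
opening: 0.046
grip_force: 0.0
```

Request:
{"api": "arm_command", "payload": {
  "rows": "0 0 0 1.5 0 0 130;0 0 0 1.5 0 0 130;0 0 0 0 0 0 130;0 0 0 0 0 0 130;0 0 0 0 0 0 130"
}}

```text
t: 54.55
ee_pos: [0.5723, -0.0632, 0.4444]
tcp_rot: [-0.001, 1.0, 0.0, -0.002]
contact_force: [0.7, 0.3, 0.1]
opening: 0.0461
grip_force: 0.0
```

```bash
python3 - <<'E'
from h import *
im,d,K,D,E=cam('wrist'); s=ctrl.state(); print(s['ee_pos'],s['t'],s['opening']); np.savez('w12',im=im,d=d,K=K,D=D,E=E); P=cloud(d,K,D,E); cv2.imwrite('pics/w12.png',im)
m=(abs(P[...,2]-.205)<.004)&(P[...,0]<.605)&(P[...,0]>.55)&(d>0); q=P[m]
print('front',[(y.round(2),q[abs(q[:,1]-y)<.005,0].min().round(4)) for y in np.arange(-.22,.11,.04) if (abs(q[:,1]-y)<.005).any()])
m=(P[...,2]>.255)&(P[...,2]<.27)&(P[...,0]>.62)&(P[...,0]<.8)&(d>0); q=P[m]; print('knobtop',len(q),q.min(0),q.max(0),((q.min(0)+q.max(0))/2).round(4))
E
```

```text
[ 0.57231248 -0.06333521  0.4450638 ] 54.6 0.04612150543656827
front [(np.float64(-0.22), np.float64(0.5758)), (np.float64(-0.18), np.float64(0.576)), (np.float64(-0.14), np.float64(0.5759)), (np.float64(-0.1), np.float64(0.5758)), (np.float64(-0.06), np.float64(0.5759)), (np.float64(-0.02), np.float64(0.5768)), (np.float64(0.02), np.float64(0.5768)), (np.float64(0.06), np.float64(0.5769)), (np.float64(0.1), np.float64(0.5768))]
knobtop 599 [ 0.66859357 -0.02168106  0.25519138] [ 0.68636046 -0.00446206  0.26376224] [ 0.6775 -0.0131  0.2595]
```

View pics/w12.png

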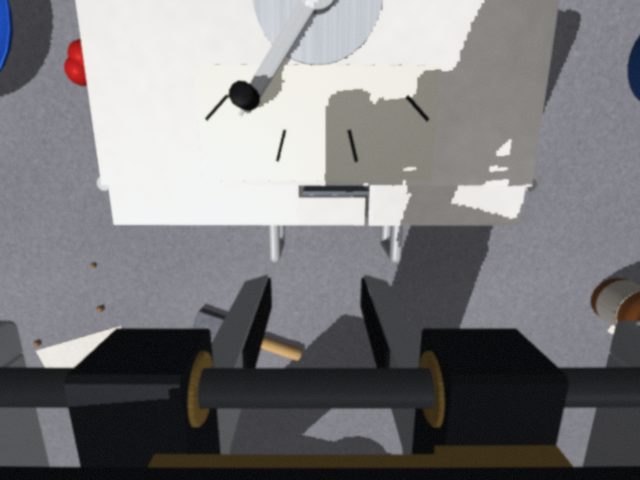

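```bash
python3 - <<'E'
from h import *
f=np.load('w12.npz'); im,d,K,D,E=[f[k] for k in ('im','d','K','D','E')]
# marks: dark pixels on plate height
P=cloud(d,K,D,E); m=((im.max(2)<95)&(abs(P[...,2]-.216)<.006)&(P[...,0]>.62)).astype(np.uint8); m[:80]=0; m[170:]=0
n,l,st,c=cv2.connectedComponentsWithStats(m); A=[];b=[]
for i in range(1,n):
    if st[i,4]>40:
        v,u=np.where(l==i); w=onz(np.c_[u,v],.2165,K,D,E)[:,:2]; g=w.mean(0); S=np.linalg.svd(w-g,full_matrices=False); t=S[2][0]
        if S[1][1]/S[1][0]>.35: continue
        t=t*np.sign(-t[0]); print(st[i],g.round(4),np.degrees(np.arctan2(t[1],-t[0])).round(1)); nn=np.array([-t[1],t[0]]); A.append(nn); b.append(nn@g)
p,*_=np.linalg.lstsq(np.array(A),np.array(b),rcond=None); print('pivot',p.round(4), 'knob r',np.hypot(*(np.array([.6775,-.0131])-p)))
k=np.array([.6775,-.0131])-p; print('lever left-of-ahead deg',np.degrees(np.arctan2(k[1],-k[0])))
E
```

```text
[206  96  22  23  62] [0.6732 0.0146] 45.2
[406  96  23  25 144] [ 0.672  -0.1437] -45.5
[277 131   8  29  49] [ 0.6436 -0.0351] 15.1
[347 130  11  32 134] [ 0.6436 -0.0931] -15.2
pivot [ 0.7508 -0.0638] knob r 0.0891595207135413
lever left-of-ahead deg 34.67487480196327
```

Wrist view: both doors are flush; the knob at (244,96) → (0.6775, -0.0131) puts the lever at about 10°. The mark lines (-45, -15, 15, 45°) meet at pivot (0.751, -0.064), and the radius of 89 mm fits. Turning it +50°.

```bash
python3 arc.py .7508 -.0638 .6775 -.0131 0 5.52 7 3 sstst
```

```text
0 0 0 -0.45 0.73 0;0 0 0 -0.38 0.77 0;0 0 -7.0 0 0 0;0 0 0 -0.40 0.76 0;0 0 -7.0 0 0 0  end [ 0.666 -0.036] 14.0
0 0 0 -0.42 0.75 0;0 0 0 -0.35 0.79 0;0 0 -7.0 0 0 0;0 0 0 -0.37 0.78 0;0 0 -7.0 0 0 0  end [ 0.662 -0.061] 28.0
0 0 0 -0.39 0.77 0;0 0 0 -0.31 0.80 0;0 0 -7.0 0 0 0;0 0 0 -0.33 0.79 0;0 0 -7.0 0 0 0  end [ 0.665 -0.087] 42.0
```

Request:
{"api": "arm_command", "payload": {
  "rows": "0 0 0 3.5 -1.7 0 130;0 0 0 3.5 -1.7 0 130;0 0 0 3.5 -1.6 0 130;0 0 0 0 0 3.5 130;0 0 0 0 0 3.5 130"
}}

```text
t: 55.02
ee_pos: [0.6808, -0.0128, 0.3781]
tcp_rot: [0.0, 1.0, 0.001, 0.003]
contact_force: [-0.4, 0.1, -1.6]
opening: 0.0459
grip_force: 0.0
```

Request:
{"api": "arm_command", "payload": {
  "rows": "0 0 0 0 0 3 130;0 0 0 0 0 1.5 130;0 0 0 0 0 0 130;0 0 0 0 0 0 255;0 0 0 0 0 0 255"
}}

```text
t: 55.43
ee_pos: [0.6785, -0.014, 0.3336]
tcp_rot: [0.0, 1.0, -0.0, 0.001]
contact_force: [0.7, 0.2, 1.3]
opening: 0.0358
grip_force: 0.0
```

Request:
{"api": "arm_command", "payload": {
  "rows": "0 0 0 0 0 0 255;0 0 0 0 0 0 255;0 0 0 0 0 0 255;0 0 0 0 0 0 255;0 0 0 0 0 0 255"
}}

```text
t: 55.85
ee_pos: [0.6785, -0.0137, 0.3338]
tcp_rot: [-0.0, 1.0, -0.0, 0.001]
contact_force: [-1.3, 0.7, 5.5]
opening: 0.0174
grip_force: 30.0
```

Request:
{"api": "arm_command", "payload": {
  "rows": "0 0 0 -0.45 0.73 0 255;0 0 0 -0.38 0.77 0 255;0 0 -7 0 0 0 255;0 0 0 -0.4 0.76 0 255;0 0 -7 0 0 0 255"
}}

```text
t: 56.27
ee_pos: [0.6664, -0.0377, 0.3337]
tcp_rot: [0.001, 0.992, 0.122, 0.0]
contact_force: [-1.6, -2.3, 5.8]
opening: 0.0173
grip_force: 30.0
```

Request:
{"api": "arm_command", "payload": {
  "rows": "0 0 0 -0.42 0.75 0 255;0 0 0 -0.35 0.79 0 255;0 0 -7 0 0 0 255;0 0 0 -0.37 0.78 0 255;0 0 -7 0 0 0 255"
}}

```text
t: 56.68
ee_pos: [0.6621, -0.0638, 0.3337]
tcp_rot: [0.001, 0.97, 0.242, 0.0]
contact_force: [-1.6, -4.3, 6.5]
opening: 0.0171
grip_force: 30.0
```

Request:
{"api": "arm_command", "payload": {
  "rows": "0 0 0 -0.39 0.77 0 255;0 0 0 -0.31 0.8 0 255;0 0 -7 0 0 0 255;0 0 0 -0.33 0.79 0 255;0 0 -7 0 0 0 255"
}}

```text
t: 57.1
ee_pos: [0.6654, -0.0895, 0.3337]
tcp_rot: [0.001, 0.934, 0.359, 0.0]
contact_force: [-4.4, -4.8, 5.0]
opening: 0.0169
grip_force: 30.0
```

Request:
{"api": "arm_command", "payload": {
  "rows": "0 0 0 0 0 0 255;0 0 0 0 0 0 255;0 0 0 0 0 0 255;0 0 0 0 0 0 255;0 0 0 0 0 0 255"
}}

```text
t: 57.52
ee_pos: [0.6654, -0.0899, 0.3337]
tcp_rot: [0.002, 0.934, 0.357, 0.0]
contact_force: [-3.1, -3.5, 5.6]
opening: 0.017
grip_force: 30.0
```

Request:
{"api": "arm_command", "payload": {
  "rows": "0 0 0 0 0 0 130;0 0 0 0 0 0 130;0 0 0 0 0 0 130;0 0 0 0 0 0 130;0 0 0 0 0 -3 130"
}}

```text
t: 57.93
ee_pos: [0.6625, -0.0869, 0.3532]
tcp_rot: [-0.005, 0.934, 0.358, -0.006]
contact_force: [-0.2, -0.6, -1.4]
opening: 0.0448
grip_force: 0.0
```

Request:
{"api": "arm_command", "payload": {
  "rows": "0 0 0 0 0 -4 130;0 0 0 0 0 -4 130;0 0 0 -2.2 -2 0 130;0 0 0 -2.2 -2 0 130;0 0 0 -2.3 -2 0 130"
}}

```text
t: 58.35
ee_pos: [0.575, -0.0878, 0.4422]
tcp_rot: [0.0, 0.933, 0.359, 0.001]
contact_force: [0.4, -0.1, 0.2]
opening: 0.0461
grip_force: 0.0
```

Request:
{"api": "arm_command", "payload": {
  "rows": "0 0 0 0 0 0 130;0 0 0 0 0 0 130;0 0 0 0 0 0 130;0 0 0 0 0 0 130;0 0 0 0 0 0 130"
}}

```text
t: 58.77
ee_pos: [0.5764, -0.0881, 0.4414]
tcp_rot: [0.0, 0.934, 0.358, 0.0]
contact_force: [0.1, -0.6, -0.2]
opening: 0.0462
grip_force: 0.0
```

```bash
python3 - <<'E'
from h import *
im,d,K,D,E=cam('wrist'); s=ctrl.state(); print(s['ee_pos'],s['t'],s['contact_force']); P=cloud(d,K,D,E)
m=(P[...,2]>.255)&(P[...,2]<.27)&(P[...,0]>.62)&(P[...,0]<.8)&(d>0)&(im.max(2)<90); q=P[m]; c=(q.min(0)+q.max(0))/2; print('knobtop',len(q),np.ptp(q,axis=0),c.round(4))
print('lever deg',45-np.degrees(np.arctan2(c[1]+.0638,.7508-c[0])))
m=(abs(P[...,2]-.205)<.004)&(P[...,0]<.605)&(P[...,0]>.55)&(d>0); q=P[m]
print('front',[(y.round(2),q[abs(q[:,1]-y)<.005,0].min().round(4)) for y in np.arange(-.22,.11,.04) if (abs(q[:,1]-y)<.005).sum()>5])
cv2.imwrite('pics/end.png',cam('top')[0])
E
```

```text
[ 0.57631903 -0.08813271  0.44133838] 58.8167 [-0.24951247  0.3528858   0.2671426 ]
knobtop 511 [0.01723265 0.01720797 0.00883056] [ 0.6652 -0.0896  0.2595]
lever deg 61.7991142990806
front [(np.float64(-0.22), np.float64(0.5754)), (np.float64(-0.18), np.float64(0.5793)), (np.float64(-0.14), np.float64(0.5754)), (np.float64(-0.1), np.float64(0.5757)), (np.float64(-0.06), np.float64(0.5759)), (np.float64(-0.02), np.float64(0.5757)), (np.float64(0.02), np.float64(0.5754)), (np.float64(0.06), np.float64(0.5758)), (np.float64(0.1), np.float64(0.5761))]
```

View pics/end.png

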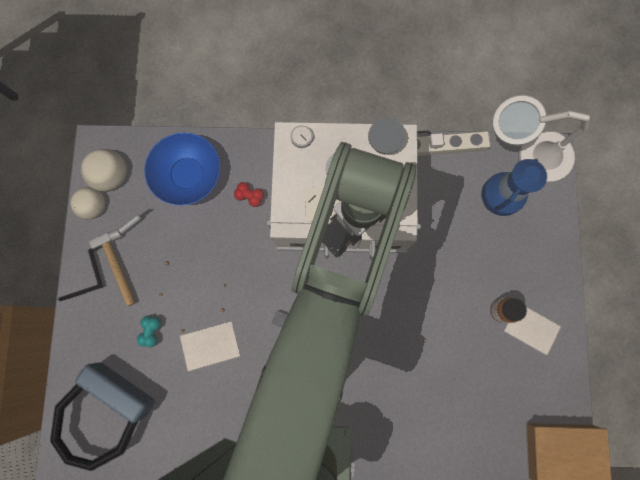

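The final view shows the doors shut, the jar in its place at (511,309), no brown bones left on the bench, and the lever at 62°. The arm is clear of everything, so I'm handing in.

```bash
python3 -c "
from workcell import order
print(order.hand_in())"
```

```text
the job is handed in; nothing more can be done
None
```

I handed the job in at about 59 s. The thigh and toe bones (I found no foot bone) lie flat in the tray, which is pushed home. Both doors are shut and the bolt is down; the vent lever is at about 62° and the jar was not moved. The hand-in returned no verdict.

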